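Put the candle on the display stand, raise its leg to the mark and lock it

ROBOT

A 6-joint arm with a two-finger parallel gripper is mounted at the origin on a cart in front of the work surface, level with it; the furniture and walls round the work are solid. World frame = base frame: x ahead of the robot, y to its left, z up, the work surface at z = 0. Lengths are in m, angles in rad, forces in N, time in s.
With the tool pointing down it reaches from about 0.275 to 0.725 m from the base axis. Payload 5.6 kg.
Tool frame: the origin (TCP) lies midway between the tips of the shut fingers; the grasp point (between the pads) lies 19 mm behind it (robot.hold_point_z is the z of the grasp point in the tool frame, in m); z points along the fingers, x is the direction in which the jaws open and shut, and the axes are right-handed (so a half turn about z gives the same grasp; the last joint's range is limited). The gripper opens to 85 mm and grips with 20 to 120 N. Pads are 22 mm wide; open, the fingers measure 114 mm over their backs; the gripper's body (76 mm by 85 mm) begins 54 mm behind the grasp point. The pads swing forward as they close: fully open they stand 13 mm farther back than shut.
Start: joints at [-0.896, 0.255, 0.108, 0, -1.424, -0.285], TCP at [0.209, -0.509, 0.231] pointing down, gripper open.
Joint ranges: [-2.95, 2.95], [-1.21, 1.97], [-1.09, 1.5], [-2.87, 1.71], [-2.94, -0.07], [-3.05, 3.05]. Speed limits (rad/s): [2.57, 2.57, 3.14, 3.14, 3.14, 3.14].

INTERFACE

Orientations are given as a 3x3 rotation matrix whose columns are the frame's x, y, z axes.
In Python, from cell import robot, imaging, sign_off gives the robot as it stands.
- The arm moves only by the tool step_arm, never from a script. Its arguments are lists of equal length, an entry for each row: "slide": the shift along the world's x, y, z in units of 250 mm (1.0 is 250 mm), a list of three; "turn": the turn, a rotation vector about the world's x, y, z in units of 0.5 rad (1.0 is 0.5 rad), a list of three. A call has 1 to 10 rows; each row is the pose to reach, as a shift and turn from the pose commanded when the call began; what a row does not reach only later rows make up. A row lasts 1/10 s, in which the tool goes at most 50 mm and 8.59 degrees, less where a joint would pass 70% of its speed; a pose out of reach is approached as far as the arm can. A call with a number of a shift or a turn outside -1 to 1 is refused whole. A call with a gripper value outside its range is refused whole. "hand" is the gripper command: -1 is fully open, 1 is shut, values between are in proportion, set as the call begins (left out, the last holds). The fingers move at their own pace and stop on an object; "squeeze" is the grip in N (left out, the last holds). Time passes only in rows, so rows that repeat a pose let the fingers close. It gives the time, the measured TCP pose, the force and the opening at its end, in the units of the state.
- robot.sense(): the state, without advancing time (a new reading comes with each control period).
- imaging.camera(name): name is "scene" or "top"; returns the picture (384x512x3 uint8, red, green, blue); there is no depth.
- imaging.calibration(name): a dict with "camera_matrix" (3x3 intrinsics, pixels), "dist" ([k1, k2, p1, p2, k3] as OpenCV has them; the pictures are not rectified), "R" (3x3) and "t" (3): a world point X has camera coordinates R X + t. Camera axes: x right, y down, z forward; pixel columns grow to the right and rows downward; lengths in m; the calibration is good to about 2 mm. A picture is of the moment at which its call begins. calibration takes no time and is no camera call.
- sign_off(): hands the job in, once; it reports no verdict.
The state is a dict: "time": time; "qpos": joint angles; "qd": joint speeds; "joint_efforts": joint torques, N m; "eef_pos": TCP position; "tool_rot": TCP orientation; "contact_force": force on the tool from outside, world axes, zero at the start; "torque": the same for the moment, N m; "gripper_width": finger opening in m.
Only numpy, scipy, OpenCV 4.12 (cv2) and the standard library are available. Lean on these libraries where they do the work, as an engineer would, in place of code of your own. Each camera call takes 0.05 s, during which the arm holds its last target.

TASK

Set the small glass candle upright in the display stand's square dish, flat on its floor, and let go of it. Then grip the wooden knob block on top of the stand's sliding leg, lift the leg until its pointer is level with the brass marker clip on the scale and, still holding it there, turn the knob counter-clockwise (seen from above) so that your fingers sweep the black cam lever round to its closed stop. Finish while still holding the knob with the pointer at the mark, because the leg sinks if let go, and leave the other things on the table where they are.

Things in the scene. Friction and masses are not known exactly. Their poses are not given: they have to be found in the camera images.
- candle: Glass candle without a lid, a plain cylinder 60 mm across and 60 mm high, 0.2 kg, standing on the table left of the stand, nearer the robot. Origin: centre of its underside, z up.
- stand: Telescopic display stand, fixed to the table; round foot 112 mm across. Origin: on the table on the leg's axis, z up. A fixed tube with a collar (55 mm across) is 110 mm high. The leg slides straight up out of it, 60 mm at most, and carries a head that swivels about the same vertical axis; leg, head and candle weigh about 0.7 kg and sink back when let go. The scale strip (20 mm wide) stands 56 mm to the stand's -y side, its top 160 mm above the table.
- knob (a point): Centre of the wooden knob block on the leg's axis, on top of the swivelling head, 157 mm above the table with the leg right down. The block is 28 mm along this point's x, 36 mm along its y and 30 mm high; x points along the arm to the dish; grip it across y from above. The two sides are clear for the fingers and, gripped so, they sweep the lever when the head is turned.
- dish (a point): Centre of the floor of the shallow square wooden dish at the outer end of the head's arm, 120 mm from the leg's axis, floor 135 mm above the table with the leg right down. The dish is 86 mm square outside and 78 mm inside, its rim 8 mm above the floor, its sides along this point's x (along the arm) and y. z up.
- pointer (a point): Tip of the leg's pointer, at the scale strip; it rises with the leg but does not swivel. 120 mm above the table with the leg right down.
- mark (a point): Tip of the brass marker clip on the scale strip: the height at which the pointer has to be, 22 to 40 mm above where it is at the start. The clip is stiff; leave it where it is.
- paddle (a point): A point on the middle line of the cam lever's upright paddle, 10 mm below its top: a black blade 23 mm wide radially (27 to 50 mm from the leg's axis) and 6 mm thick, its top 193 mm above the table. The lever turns about the leg's axis.
- lever (a joint): Angle of the cam lever round the collar, rad, counter-clockwise from above: 0 fully open, 0.65 at its closed stop; at the start 0 to 0.15. It stays where it is left and takes about 2 N at the paddle. It is not moved by leg or head but only by fingers. When the knob is gripped across y, the finger on the +y side meets the paddle after a counter-clockwise turn of some 0.4 to 0.8 rad, and closing takes a turn of about 1.1 to 1.4 rad in all, depending on the fingers.
- leg (a joint): Height of the leg above its lowest position, m, 0 to 0.06; it starts at 0.
- head (a joint): Turn of the head about the leg, rad, counter-clockwise from above, -0.25 to 1.75; stays where it is left (light friction); at the start -0.1 to 0.1. At 0 the arm points 50 degrees counter-clockwise from the stand's x axis, which points away from the robot to within 0.2 rad.
- soap: Bystander to leave alone: small flat box of 45x63x26 mm, in the dark wooden tray. Origin: centre of its underside.
- coaster: Bystander to leave alone: round coaster, 86 mm across, 13 thick, in the tray. Origin: centre of its underside.
- tape: Bystander to leave alone: roll of tape lying flat, 94 mm across, 48 high, left of the stand. Origin: centre of its underside.
- gift_box: Bystander to leave alone: card gift box, 55x114x82 mm, behind the stand. Origin: centre of its underside.
- salts_box: Bystander to leave alone: upright carton, 52x78x125 mm, at the front right. Origin: centre of its underside.

How it is judged:
By the outcome, as a careful person would: the job done as asked, in the order asked, and still so for the second after the job is handed in, while the arm keeps its last pose, push and grip.
It also fails if it takes over 61 s, if anything falls off the work surface, if the arm or the gripper's body presses on something with over 40 N, if the wrist force passes 120 N, or if a joint passes its speed limit or range.

## Working session

There is one attempt and no reset: what is moved stays moved. The work goes in short steps, Python scripts to look and compute and a tool call to move; the robot and the scene stay as the last step left them, time stands still between calls to the robot, and variables do not carry over. Pictures are saved under pics/ and viewed, and the job is handed in when it is done.

Besides the shell and the picture viewer there is one more tool, called after "Emit:" in YAML: its name, and indented under it one key for each argument. step_arm: Moves the arm, as the interface text tells. Shifts and turns lie within -1 to 1; 1 stands for 250 mm of shift or 0.5 rad of turn. Its arguments: {"type":"object","properties":{"slide":{"type":"array","items":{"type":"array","items":{"type":"number","minimum":-1,"maximum":1}}},"turn":{"type":"array","items":{"type":"array","items":{"type":"number","minimum":-1,"maximum":1}}},"hand":{"type":"number"},"squeeze":{"type":"number"}},"required":["slide","turn"]}

```bash
mkdir -p pics; ls; python3 - <<'E'
from cell import robot, imaging
import cv2, numpy as np
np.set_printoptions(precision=4,suppress=True)
for n in ("scene","top"):
    im=imaging.camera(n); cv2.imwrite(f"pics/{n}0.png",im[:,:,::-1])
    big=cv2.resize(im[:,:,::-1],(768,576),interpolation=cv2.INTER_CUBIC); cv2.imwrite(f"pics/{n}0b.png",big)
    c=imaging.calibration(n); print(n,c)
print(robot.sense(), robot.hold_point_z)
E
```

```text
pics
scene {'camera_matrix': array([[371.1568,   0.    , 251.8736],
       [  0.    , 371.1568, 194.7619],
       [  0.    ,   0.    ,   1.    ]]), 'dist': array([-0.049,  0.   ,  0.   ,  0.   ,  0.   ]), 'R': array([[-0.7715, -0.6362,  0.0068],
       [-0.4616,  0.5522, -0.6942],
       [ 0.4379, -0.5387, -0.7197]]), 't': array([0.398 , 0.3511, 0.9313])}
top {'camera_matrix': array([[423.2218,   0.    , 264.1356],
       [  0.    , 423.2218, 194.8044],
       [  0.    ,   0.    ,   1.    ]]), 'dist': array([-0.1478,  0.    ,  0.    ,  0.    ,  0.    ]), 'R': array([[ 0.0189, -0.9997,  0.0133],
       [-0.9934, -0.0203, -0.1126],
       [ 0.1128, -0.011 , -0.9936]]), 't': array([-0.0582,  0.5349,  1.1682])}
{'time': 0.1, 'qpos': array([-0.8964,  0.2557,  0.1072, -0.0004, -1.4239, -0.2846]), 'qd': array([ 0.0006, -0.0013,  0.0026,  0.0014, -0.0003, -0.0006]), 'joint_efforts': array([ -0.0025, -38.7601,  23.8475,   5.3779,  -0.0037,  -0.    ]), 'eef_pos': array([ 0.2089, -0.5083,  0.2305]), 'tool_rot': array([[-0.38  ,  0.925 , -0.0007],
       [ 0.925 ,  0.38  ,  0.0015],
       [ 0.0017, -0.0001, -1.    ]]), 'contact_force': array([0.0121, 0.5379, 0.2081]), 'torque': array([-0.0145, -0.0342,  0.0062]), 'gripper_width': 0.08542606972020919} -0.0187
```

View pics/scene0b.png

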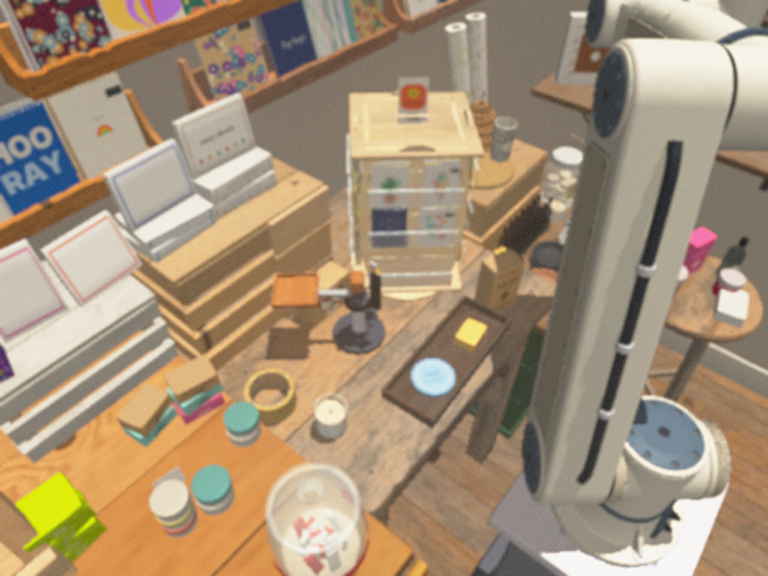

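View pics/top0b.png

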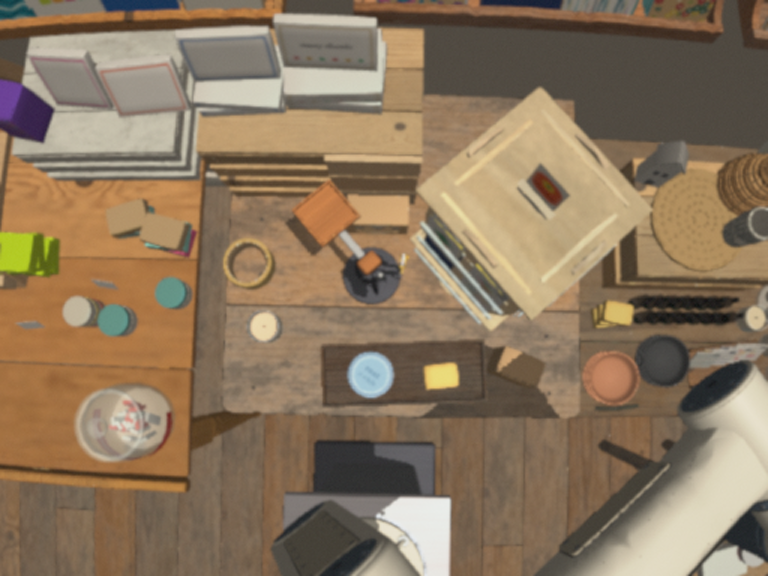

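The scene view shows the stand with its orange dish at about (295,290), knob (357,282) and candle (330,418) in the 768 px enlargement. In the top view they are at about (326,213), (370,262) and (264,326). Next I'll zoom in to measure.

```bash
python3 - <<'E'
import cv2
a=cv2.imread("pics/top0.png")[110:235,140:290]; cv2.imwrite("pics/ztop0.png",cv2.resize(a,None,fx=5,fy=4.8*1.0416,interpolation=cv2.INTER_CUBIC)[:600])
a=cv2.imread("pics/scene0.png")[165:300,165:305]; cv2.imwrite("pics/zsc0.png",cv2.resize(a,None,fx=4.4,fy=4.4,interpolation=cv2.INTER_CUBIC)[:600])
E
```

```text
(no output)
```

View pics/ztop0.png

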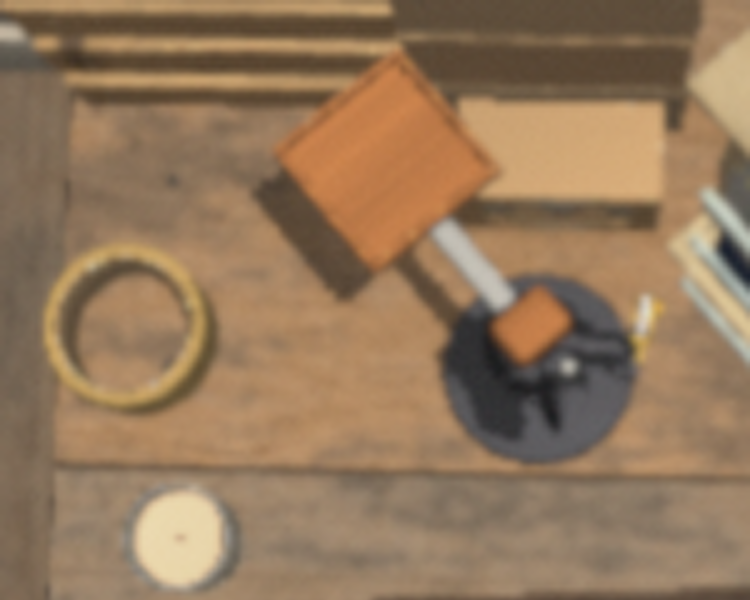

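View pics/zsc0.png

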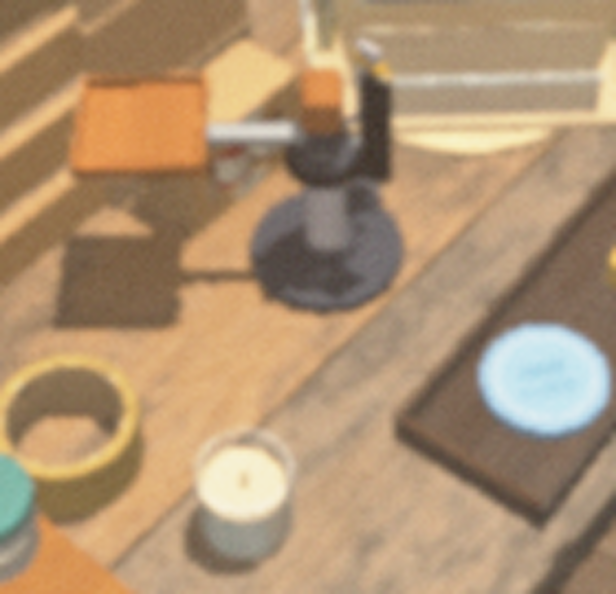

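```bash
cat > h.py <<'E'
from cell import robot, imaging
import cv2, numpy as np
np.set_printoptions(precision=4,suppress=True)
def und(n,uv):
    c=imaging.calibration(n); p=cv2.undistortPoints(np.array(uv,float).reshape(-1,1,2),np.array(c["camera_matrix"]),np.array(c["dist"]))[:,0]
    R=np.array(c["R"]);t=np.array(c["t"]); d=np.c_[p,np.ones(len(p))]@R; o=-R.T@t
    return o,d/np.linalg.norm(d,axis=1)[:,None]
def onz(n,uv,z):
    o,d=und(n,uv); return o+d*((z-o[2])/d[:,2])[:,None]
def tri(us,ut):
    A=np.zeros((3,3));b=np.zeros(3);L=[]
    for n,u in(("scene",us),("top",ut)):
        o,d=und(n,[u]);M=np.eye(3)-np.outer(d[0],d[0]);A+=M;b+=M@o;L.append((o,d[0]))
    X=np.linalg.solve(A,b); gap=[np.linalg.norm(np.cross(X-o,d)) for o,d in L]
    return X,gap
def pix(n,X):
    c=imaging.calibration(n);R=np.array(c["R"])
    return cv2.projectPoints(np.array(X,float).reshape(-1,1,3),cv2.Rodrigues(R)[0],np.array(c["t"]),np.array(c["camera_matrix"]),np.array(c["dist"]))[0][:,0]
def blobs(im,lo,hi,minA=30):
    h=cv2.cvtColor(im,cv2.COLOR_RGB2HSV); m=cv2.inRange(h,np.array(lo),np.array(hi))
    n,l,s,c=cv2.connectedComponentsWithStats(m)
    return m,[(l==i,s[i],c[i]) for i in range(1,n) if s[i][4]>=minA]
E
python3 - <<'E'
from h import *
for n in("top","scene"):
    im=cv2.imread(f"pics/{n}0.png")[:,:,::-1].copy()
    h=cv2.cvtColor(im,cv2.COLOR_RGB2HSV)
    pts={"top":[(218,145),(247,175),(176,218),(165,175)],"scene":[(195,193),(238,187),(220,275),(250,195)]}[n]
    print(n,[h[p[1],p[0]].tolist() for p in pts])
    m,B=blobs(im,(5,150,100),(14,255,255))
    for k,s,c in B:
        if 150<c[0]<260 and 110<c[1]<210:
            cnt=max(cv2.findContours(k.astype(np.uint8),0,2)[0],key=cv2.contourArea)
            r=cv2.minAreaRect(cnt); print(s,c,r); 
            eps=cv2.approxPolyDP(cnt,5,True)[:,0]; print(eps.tolist())
E
```

```text
top [[13, 158, 191], [13, 158, 197], [19, 71, 224], [14, 100, 171]]
[196 121  42  43 970] [216.5103 141.9021] ((216.57318115234375, 141.8414764404297), (31.70327377319336, 32.015625), 51.34019470214844)
[[219, 121], [196, 139], [215, 163], [237, 145]]
[239 168  15  14 123] [245.6911 174.9512] ((245.50003051757812, 174.50001525878906), (9.899495124816895, 12.727920532226562), 45.0)
[[247, 168], [239, 174], [243, 181], [253, 174]]
scene [[14, 165, 226], [14, 159, 221], [21, 69, 236], [10, 61, 75]]
[181 183  31  22 537] [197.0559 193.3892] ((196.0, 193.5), (21.0, 30.0), 90.0)
[[184, 184], [183, 204], [209, 204], [210, 183]]
[234 182   8   8  58] [237.5345 185.2759] ((237.5, 185.5), (7.0, 7.0), 90.0)
[[234, 182], [240, 189]]
```

```bash
python3 - <<'E'
from h import *
for n in("top","scene"):
    im=cv2.imread(f"pics/{n}0.png")[:,:,::-1].copy()
    m,B=blobs(im,(4,135,60),(17,255,255))
    for k,s,c in B:
        if 150<c[0]<260 and 110<c[1]<210:
            cnt=max(cv2.findContours(k.astype(np.uint8),0,2)[0],key=cv2.contourArea)
            eps=cv2.approxPolyDP(cv2.convexHull(cnt),4,True)[:,0]
            r=cv2.minAreaRect(cnt)
            print(n,s,c,r,eps.tolist())
            if n=="top":
                z=.143 if s[4]>500 else .172
                q=onz(n,cv2.boxPoints(r),z); print(q, q.mean(0), np.linalg.norm(np.diff(q,axis=0),axis=1)); print(onz(n,[c],z))
E
python3 - <<'E'
from h import *
# foot circle top: dark ellipse, candle wax top
im=cv2.imread("pics/top0.png")[:,:,::-1].copy()
h=cv2.cvtColor(im,cv2.COLOR_RGB2HSV)
m=((h[:,:,2]<110)&(h[:,:,1]<110)).astype(np.uint8); m[:, :225]=0; m[:,272:]=0; m[:158]=0; m[206:]=0
cnt=max(cv2.findContours(m,0,2)[0],key=cv2.contourArea); print(cv2.minEnclosingCircle(cnt))
print(onz("top",[cv2.minEnclosingCircle(cnt)[0]],.01))
m,B=blobs(im,(15,40,180),(30,140,255))
for k,s,c in B:
    if 150<c[0]<200 and 190<c[1]<240: print("candle top",s,c,onz("top",[c],.05))
im=cv2.imread("pics/scene0.png")[:,:,::-1].copy()
m,B=blobs(im,(15,40,180),(30,140,255))
for k,s,c in B:
    if 200<c[0]<240 and 260<c[1]<295: print("candle scene",s,c,onz("scene",[c],.05))
E
```

```text
top [ 195  120   44   44 1064] [216.6071 141.6476] ((216.5164794921875, 141.67413330078125), (33.421409606933594, 33.32439422607422), 50.90614700317383) [[219, 120], [238, 144], [214, 163], [195, 139]]
[[0.6657 0.1422 0.143 ]
 [0.7237 0.0764 0.143 ]
 [0.6547 0.0189 0.143 ]
 [0.5978 0.0844 0.143 ]] [0.6605 0.0805 0.143 ] [0.0877 0.0898 0.0868]
[[0.6602 0.0802 0.143 ]]
top [238 168  16  15 145] [245.7586 174.9655] ((245.75003051757812, 174.75001525878906), (10.60660171508789, 14.142135620117188), 45.0) [[248, 168], [253, 175], [244, 182], [238, 175]]
[[ 0.566   0.0228  0.172 ]
 [ 0.5919 -0.0017  0.172 ]
 [ 0.5732 -0.0209  0.172 ]
 [ 0.5474  0.0035  0.172 ]] [0.5696 0.0009 0.172 ] [0.0357 0.0269 0.0356]
[[0.569  0.0009 0.172 ]]
scene [233 181   9  13 104] [237.125  186.6442] ((237.0, 187.0), (12.0, 8.0), 90.0) [[240, 181], [240, 193], [235, 193], [233, 182]]
scene [180 182  33  23 686] [196.3761 193.293 ] ((196.0, 193.0), (22.0, 32.0), 90.0) [[211, 182], [210, 204], [181, 203], [184, 183]]
((243.0, 180.5), 23.754045486450195)
[[0.5787 0.014  0.01  ]]
candle top [167 207  18  21 275] [175.3745 217.0982] [[0.4663 0.1982 0.05  ]]
candle scene [ 157  124  203  260 9896] [236.2371 269.6368] [[0.4389 0.1603 0.05  ]]
```

```bash
python3 - <<'E'
from h import *
print("foot",onz("top",[(247.8,183.5)],.008), onz("scene",[(327/4.4+165,250/4.4+165)],.008))
print("wax",tri((219.8,274.5),(176,217.6)), onz("top",[(176,217.6)],.05))
K=np.array([.569,.001,0])
for yaw in(-3,-9,-15):
    a=np.deg2rad(yaw); d=np.array([np.sin(a),-np.cos(a),0])
    for z in(.12,.16): 
        X=K+d*.056+[0,0,z]; print(yaw,z,X,(pix("top",X)-[140,110])*5,(pix("scene",X)-165)*4.4)
print("knob z.172 scene",(pix("scene",[[.569,.001,.172]])-165)*4.4)
for n,x0,y0,w,h in(("top",225,150,60,60),("scene",215,165,50,50)):
    a=cv2.imread(f"pics/{n}0.png")[y0:y0+h,x0:x0+w]; cv2.imwrite(f"pics/zz{n}.png",cv2.resize(a,(600,600),interpolation=cv2.INTER_CUBIC))
E
```

```text
foot [[ 0.5705 -0.0001  0.008 ]] [[0.5658 0.0019 0.008 ]]
wax (array([0.4653, 0.1975, 0.0442]), [np.float64(2.2039451194502062e-05), np.float64(2.2039451194619627e-05)]) [[0.465  0.1964 0.05  ]]
-3 0.12 [ 0.5661 -0.0549  0.12  ] [[637.6888 348.3038]] [[377.9201  96.3123]]
-3 0.16 [ 0.5661 -0.0549  0.16  ] [[639.3626 336.6326]] [[378.215   53.9426]]
-9 0.12 [ 0.5602 -0.0543  0.12  ] [[636.3259 359.2428]] [[383.9002 100.6416]]
-9 0.16 [ 0.5602 -0.0543  0.16  ] [[637.9505 347.9675]] [[384.3532  58.273 ]]
-15 0.12 [ 0.5545 -0.0531  0.12  ] [[633.8118 369.9919]] [[389.241  105.4114]]
-15 0.16 [ 0.5545 -0.0531  0.16  ] [[635.3446 359.1063]] [[389.8363  63.0446]]
knob z.172 scene [[319.6944  83.9861]]
```

View pics/zztop.png

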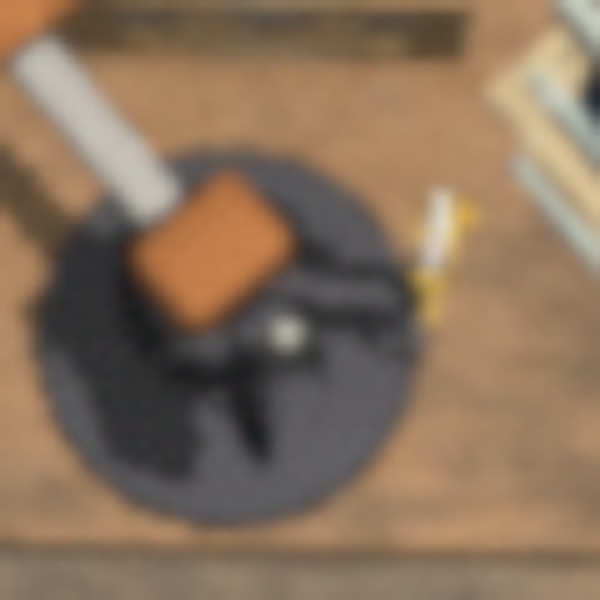

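View pics/zzscene.png

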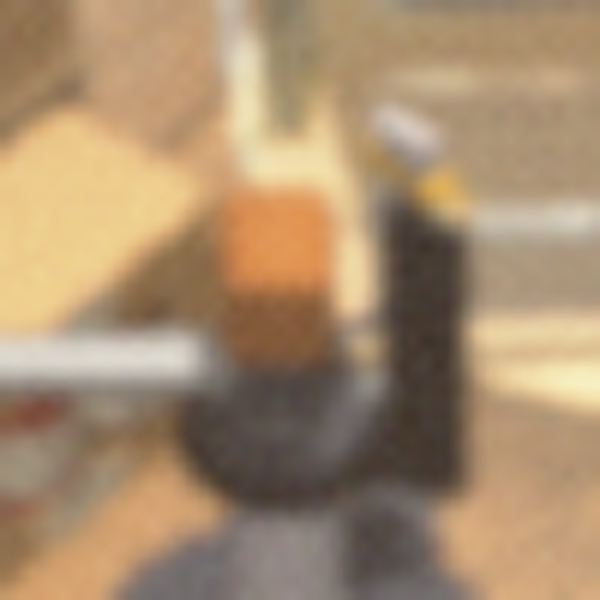

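```bash
python3 - <<'E'
from h import *
K=np.array([.5695,.001])
def S(x,y): return (215+x/12,165+y/12)
def T(x,y): return (225+x/10,150+y/10)
for p in [S(390,200),S(465,218),S(428,209)]:
    X=onz("scene",[p],.193)[0]; print("paddle top edge scene",X, np.hypot(*(X[:2]-K)),np.degrees(np.arctan2(*(X[:2]-K)[::-1])))
for p in [T(300,285),T(400,285),T(350,285)]:
    X=onz("top",[p],.193)[0]; print("top@.193",X, np.hypot(*(X[:2]-K)),np.degrees(np.arctan2(*(X[:2]-K)[::-1])))
print("strip top edge",onz("top",[T(442,192),T(430,275),T(468,210),T(428,305)],.16))
print("strip scene",onz("scene",[S(375,115),S(435,150)],.16))
print("clip scene",onz("scene",[S(455,205),S(440,185),S(382,165)],.15))
print("clip tri",tri(S(445,190),T(428,300)),tri(S(380,165),T(468,210)),tri(S(445,190),T(428,285)))
X=onz("top",[T(255,430)],.01); print(X,(pix("scene",X)-[215,165])*12)
E
```

```text
paddle top edge scene [ 0.5399 -0.0079  0.193 ] 0.03092631927186374 -163.21190081078143
paddle top edge scene [ 0.5228 -0.0145  0.193 ] 0.04923716880811557 -161.69002115031208
paddle top edge scene [ 0.5312 -0.0113  0.193 ] 0.04020345773044237 -162.21365700515992
top@.193 [ 0.5574 -0.0227  0.193 ] 0.02664376762572494 -117.12411389103806
top@.193 [ 0.5579 -0.0473  0.193 ] 0.04966282710622722 -103.55107348761888
top@.193 [ 0.5576 -0.035   0.193 ] 0.03790941396585343 -108.28344444003034
strip top edge [[ 0.5871 -0.0579  0.16  ]
 [ 0.5656 -0.0553  0.16  ]
 [ 0.5826 -0.0646  0.16  ]
 [ 0.5579 -0.0549  0.16  ]]
strip scene [[ 0.5842 -0.0549  0.16  ]
 [ 0.5648 -0.0547  0.16  ]]
clip scene [[ 0.5552 -0.0509  0.15  ]
 [ 0.5625 -0.054   0.15  ]
 [ 0.5781 -0.0503  0.15  ]]
clip tri (array([ 0.5612, -0.0549,  0.1483]), [np.float64(0.00032745782333595596), np.float64(0.0003274578233359359)]) (array([ 0.5886, -0.0645,  0.1328]), [np.float64(0.0016596108037566948), np.float64(0.001659610803756779)]) (array([ 0.564 , -0.0558,  0.1464]), [np.float64(0.0013184073533951258), np.float64(0.0013184073533951978)])
[[ 0.5427 -0.0086  0.01  ]] [[384.4442 696.6536]]
```

```bash
python3 - <<'E'
from h import *
ims={}
for n in("top","scene"):
    ims[n]=np.mean([imaging.camera(n).astype(float) for _ in range(6)],0)
    np.save(f"{n}avg.npy",ims[n])
for n,x0,y0,w,h in(("top",235,160,45,45),("scene",235,165,30,30)):
    a=np.clip(ims[n],0,255).astype(np.uint8)[y0:y0+h,x0:x0+w,::-1]; cv2.imwrite(f"pics/avg{n}.png",cv2.resize(a,(600,600),interpolation=cv2.INTER_CUBIC))
B=2/3
for n in("top","scene"):
    print(n,"cam",und(n,[(0,0)])[0])
print("counter edge", [onz("top",[(195*B,310*B)],z)[0] for z in(0,.05,.1,.15)])
print("seam/left table edge", [onz("top",[(222*B,326*B)],z)[0] for z in(0,)])
print("tape tri", onz("top",[(248*B,263*B)],.048))
print("shelf corner tri", tri((328*B,188*B),(421*B,157*B)), tri((303*B,215*B),(0,0))[0]*0)
print("shelf floor edge", onz("top",[(215,131)],0))
print("giftbox top edge", onz("top",[(350*B,195*B),(408*B,195*B),(350*B,230*B)],.055))
print("cabinet near corner", [onz("top",[(417*B,255*B)],z)[0] for z in(0,.1,.2)], [onz("top",[(490*B,325*B)],z)[0] for z in(0,.1,.2,.3)])
E
```

```text
top cam [ 0.4007 -0.0345  1.2216]
scene cam [0.0612 0.561  0.9113]
counter edge [array([0.4965, 0.3441, 0.    ]), array([0.4925, 0.3286, 0.05  ]), array([0.4886, 0.3131, 0.1   ]), array([0.4847, 0.2976, 0.15  ])]
seam/left table edge [array([0.4665, 0.2888, 0.    ])]
tape tri [[0.5836 0.2322 0.048 ]]
shelf corner tri (array([ 0.7206, -0.0827,  0.2606]), [np.float64(0.004680291265792667), np.float64(0.004680291265792625)]) [0. 0. 0.]
shelf floor edge [[0.727  0.1013 0.    ]]
giftbox top edge [[ 0.7161  0.0433  0.055 ]
 [ 0.7184 -0.0662  0.055 ]
 [ 0.6486  0.0413  0.055 ]]
cabinet near corner [array([ 0.6133, -0.0873,  0.    ]), array([ 0.5959, -0.083 ,  0.1   ]), array([ 0.5785, -0.0786,  0.2   ])] [array([ 0.4792, -0.2309,  0.    ]), array([ 0.4728, -0.2148,  0.1   ]), array([ 0.4664, -0.1987,  0.2   ]), array([ 0.4599, -0.1826,  0.3   ])]
```

View pics/avgtop.png

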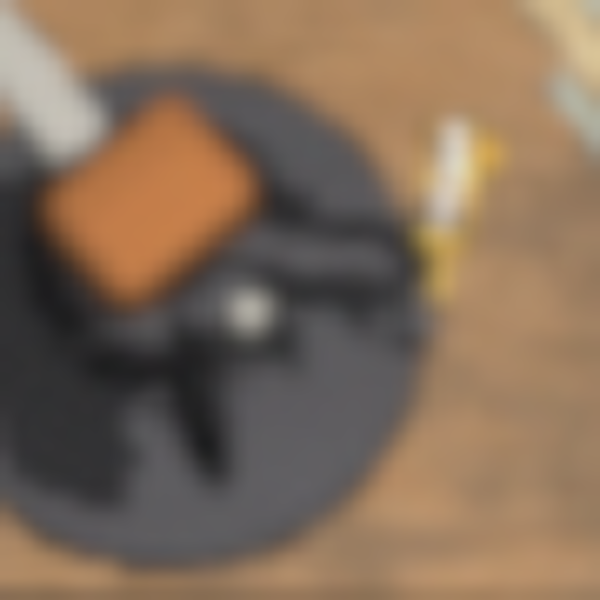

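View pics/avgscene.png

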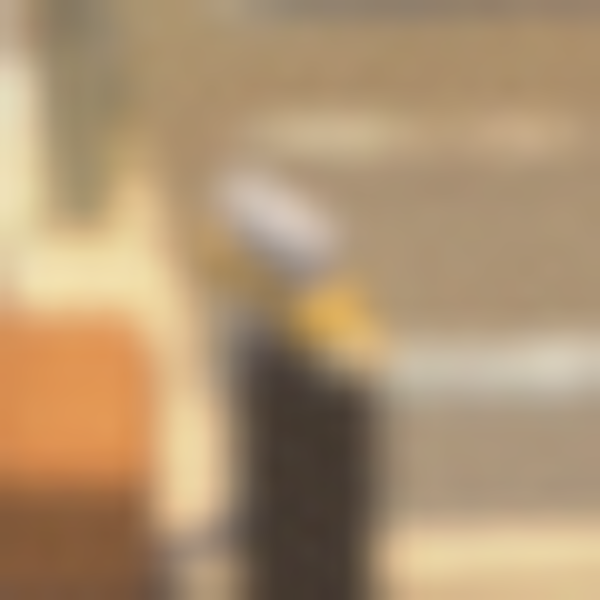

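```bash
python3 - <<'E'
from h import *
B=2/3
print(tri((350*B,155*B),(418*B,192*B)),tri((480*B,155*B),(527*B,318*B)))
print("base", onz("scene",[(385*B,293*B),(463*B,290*B)],0))
z=onz("top",[(417*B,240*B)],0)
def T(x,y): return (235+x*45/600-.0,160+y*45/600)
def S(x,y): return (235+x/20,165+y/20)
print("clip",tri(S(335,305),T(440,262)),tri(S(350,320),T(440,280)))
print("clip front edge/tip candidates",tri(S(380,355),T(440,300)),tri(S(295,300),T(440,232)))
print("strip top",onz("top",[T(459,120),T(441,230),T(450,175)],.16), onz("scene",[S(222,180),S(335,240)],.16))
for X in onz("top",[T(459,120),T(441,230),T(432,235),T(425,255)],.16): print((pix("scene",X)-[235,165])*20)
# paddle
for z in(.193,): print("paddle",onz("top",[T(185,350),T(220,480)],z))
E
```

```text
(array([ 0.638 , -0.0701,  0.3738]), [np.float64(0.002070292188672956), np.float64(0.0020702921886732025)]) (array([ 0.4658, -0.2216,  0.3717]), [np.float64(0.00011665607583569722), np.float64(0.00011665607583571624)])
base [[ 0.6015 -0.1295  0.    ]
 [ 0.4705 -0.2514  0.    ]]
clip (array([ 0.5623, -0.0552,  0.1498]), [np.float64(0.0007101158615477472), np.float64(0.0007101158615478545)]) (array([ 0.5591, -0.0552,  0.1486]), [np.float64(0.0009053154011772139), np.float64(0.0009053154011771366)])
clip front edge/tip candidates (array([ 0.5551, -0.0558,  0.1436]), [np.float64(7.374079236680212e-05), np.float64(7.374079236669073e-05)]) (array([ 0.569 , -0.0548,  0.1468]), [np.float64(0.0012385866429353203), np.float64(0.0012385866429352685)])
strip top [[ 0.5876 -0.0585  0.16  ]
 [ 0.5663 -0.0554  0.16  ]
 [ 0.5769 -0.057   0.16  ]] [[ 0.5861 -0.0565  0.16  ]
 [ 0.565  -0.0573  0.16  ]]
[[223.1291 168.872 ]]
[[320.2833 242.7501]]
[[318.1662 251.804 ]]
[[333.0086 267.976 ]]
paddle [[ 0.5378 -0.0081  0.193 ]
 [ 0.5139 -0.0151  0.193 ]]
```

Emit:
step_arm:
  slide:
    - [0.03, 0.08, 0.01]
    - [0.08, 0.2, 0.02]
    - [0.13, 0.35, 0.03]
    - [0.18, 0.5, 0.05]
    - [0.23, 0.65, 0.06]
    - [0.28, 0.8, 0.07]
    - [0.33, 0.92, 0.08]
    - [0.36, 1.0, 0.08]
  turn:
    - [0, 0, -0.05]
    - [0, 0, -0.15]
    - [0, 0, -0.27]
    - [0, 0, -0.4]
    - [0, 0, -0.52]
    - [0, 0, -0.65]
    - [0, 0, -0.73]
    - [0, 0, -0.77]
  hand: -1
  squeeze: 30

```text
time: 1.5
eef_pos: [0.2996, -0.2571, 0.252]
tool_rot: [[-0.005, 1.0, 0.002], [1.0, 0.005, -0.0], [-0.0, 0.002, -1.0]]
contact_force: [0.5, 0.3, 0.7]
gripper_width: 0.0853
```

Emit:
step_arm:
  slide:
    - [0.05, 0.15, 0]
    - [0.11, 0.3, 0]
    - [0.18, 0.48, 0]
    - [0.26, 0.65, 0]
    - [0.33, 0.83, 0]
    - [0.4, 1.0, 0]
  turn:
    - [0, 0, 0]
    - [0, 0, 0]
    - [0, 0, 0]
    - [0, 0, 0]
    - [0, 0, 0]
    - [0, 0, 0]

```text
time: 2.1
eef_pos: [0.3993, -0.0066, 0.2517]
tool_rot: [[-0.005, 1.0, 0.001], [1.0, 0.005, 0.0], [0.0, 0.001, -1.0]]
contact_force: [0.4, -0.0, -0.2]
gripper_width: 0.0856
```

Emit:
step_arm:
  slide:
    - [0.05, 0.15, 0]
    - [0.11, 0.3, 0]
    - [0.16, 0.48, 0]
    - [0.21, 0.65, -0.1]
    - [0.25, 0.78, -0.25]
    - [0.265, 0.81, -0.35]
    - [0.265, 0.82, -0.4]
    - [0.265, 0.82, -0.4]
  turn:
    - [0, 0, 0]
    - [0, 0, 0]
    - [0, 0, 0]
    - [0, 0, 0]
    - [0, 0, 0]
    - [0, 0, 0]
    - [0, 0, 0]
    - [0, 0, 0]

```text
time: 2.9
eef_pos: [0.4641, 0.196, 0.149]
tool_rot: [[-0.005, 1.0, -0.004], [1.0, 0.005, -0.003], [-0.003, -0.004, -1.0]]
contact_force: [0.5, -0.3, 0.1]
gripper_width: 0.0852
```

```bash
python3 - <<'E'
from h import *
a=imaging.camera("top");cv2.imwrite("pics/top1.png",cv2.resize(a[100:280,100:340,::-1],None,fx=3.3,fy=3.3))
a=imaging.camera("scene");cv2.imwrite("pics/sc1.png",cv2.resize(a[120:320,120:360,::-1],None,fx=3,fy=3))
s=robot.sense();print(s["eef_pos"],s["qpos"],s["time"])
E
```

```text
[0.4656 0.1962 0.1519] [ 0.7098  0.2064 -0.1608  0.0005 -1.2031 -2.2758] 3.0
```

View pics/sc1.png

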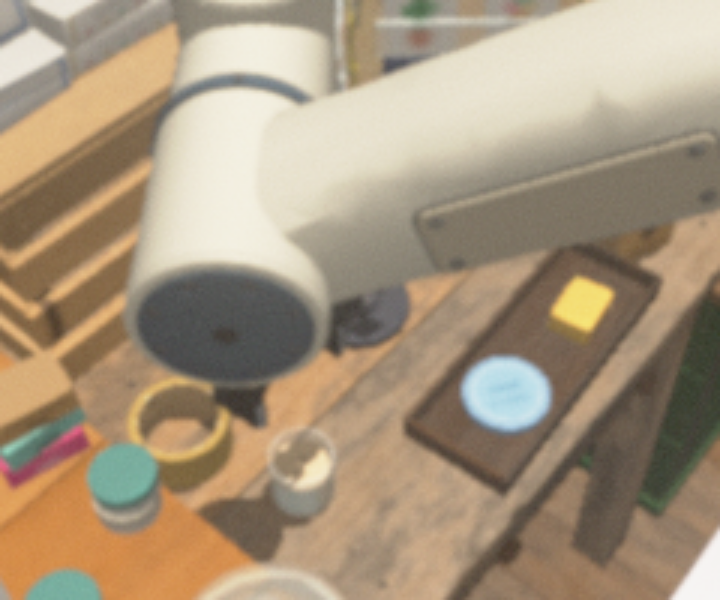

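View pics/top1.png

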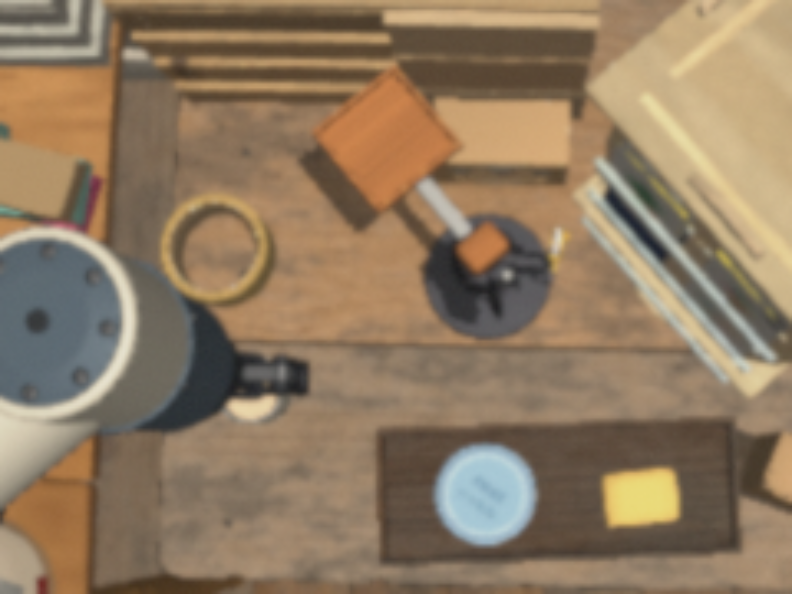

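Emit:
step_arm:
  slide:
    - [0, 0.005, -0.1]
    - [0, 0.005, -0.24]
    - [0, 0.005, -0.38]
    - [0, 0.005, -0.47]
    - [0, 0.005, -0.52]
    - [0, 0.005, -0.527]
    - [0, 0.005, -0.527]
  turn:
    - [0, 0, 0]
    - [0, 0, 0]
    - [0, 0, 0]
    - [0, 0, 0]
    - [0, 0, 0]
    - [0, 0, 0]
    - [0, 0, 0]

```text
time: 3.7
eef_pos: [0.4662, 0.1978, 0.0208]
tool_rot: [[-0.005, 1.0, 0.002], [1.0, 0.005, 0.001], [0.001, 0.002, -1.0]]
contact_force: [-0.2, 0.9, 0.0]
gripper_width: 0.0854
```

Emit:
step_arm:
  slide:
    - [0, 0, 0]
    - [0, 0, 0]
    - [0, 0, 0]
    - [0, 0, 0]
    - [0, 0, 0]
    - [0, 0, 0]
    - [0, 0, 0]
    - [0, 0, 0]
  turn:
    - [0, 0, 0]
    - [0, 0, 0]
    - [0, 0, 0]
    - [0, 0, 0]
    - [0, 0, 0]
    - [0, 0, 0]
    - [0, 0, 0]
    - [0, 0, 0]
  hand: 1
  squeeze: 30

```text
time: 4.5
eef_pos: [0.4662, 0.198, 0.021]
tool_rot: [[-0.005, 1.0, 0.002], [1.0, 0.005, 0.001], [0.001, 0.002, -1.0]]
contact_force: [-1.0, -0.6, 6.7]
gripper_width: 0.0582
```

Emit:
step_arm:
  slide:
    - [0, 0, 0.03]
    - [0, 0, 0.12]
    - [0, 0, 0.25]
    - [0, 0, 0.4]
    - [0, 0, 0.55]
    - [0, 0, 0.68]
    - [0, 0, 0.76]
    - [0, 0, 0.8]
    - [0, 0, 0.8]
  turn:
    - [0, 0, 0]
    - [0, 0, 0]
    - [0, 0, 0]
    - [0, 0, 0]
    - [0, 0, 0]
    - [0, 0, 0]
    - [0, 0, 0]
    - [0, 0, 0]
    - [0, 0, 0]

```text
time: 5.4
eef_pos: [0.4655, 0.1978, 0.2205]
tool_rot: [[-0.005, 1.0, 0.001], [1.0, 0.005, 0.001], [0.001, 0.001, -1.0]]
contact_force: [0.3, -0.1, -3.0]
gripper_width: 0.0582
```

```bash
python3 - <<'E'
from h import *
a=imaging.camera("top");cv2.imwrite("pics/top2.png",cv2.resize(a[100:280,100:340,::-1],None,fx=3.3,fy=3.3))
a=imaging.camera("scene");cv2.imwrite("pics/sc2.png",cv2.resize(a[120:320,120:360,::-1],None,fx=3,fy=3))
s=robot.sense();print(s["eef_pos"],s["qpos"],s["time"],s["contact_force"])
E
```

```text
[0.4645 0.1973 0.2182] [ 0.7119  0.1715 -0.0316 -0.0009 -1.3699 -2.2779] 5.5 [-0.2995 -0.5827 -2.9498]
```

View pics/sc2.png

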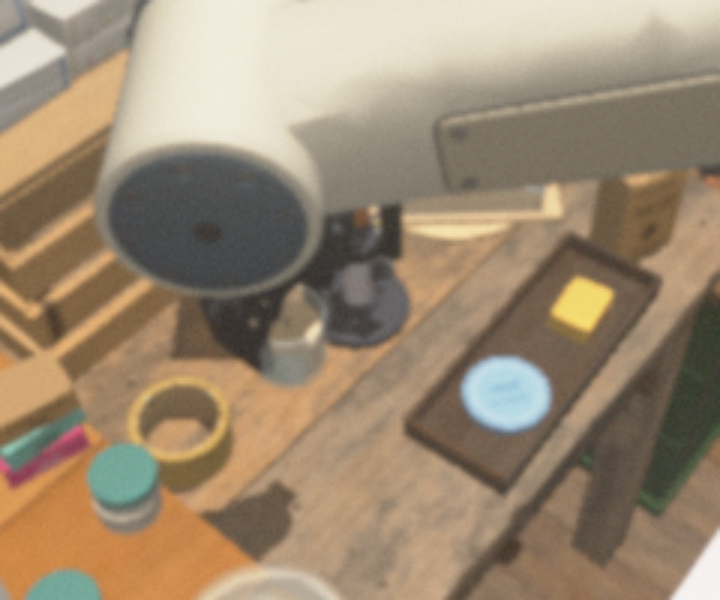

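View pics/top2.png

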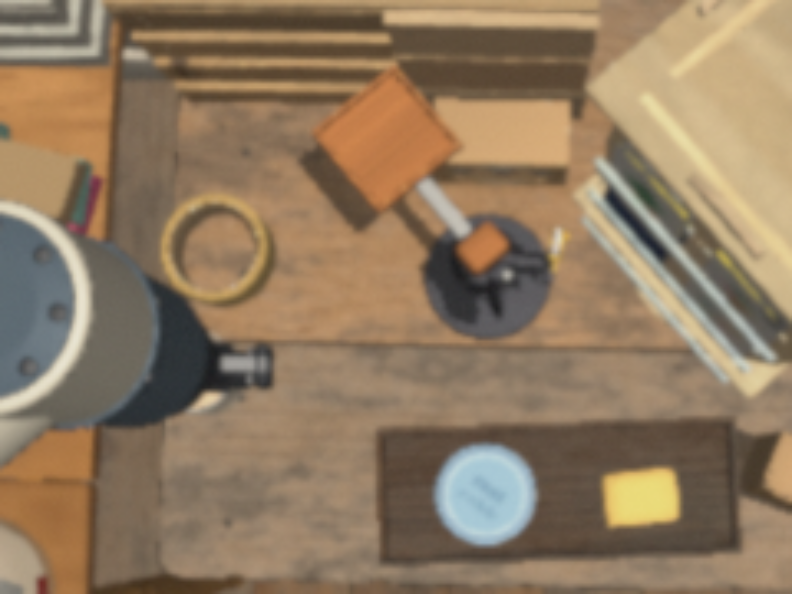

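Emit:
step_arm:
  slide:
    - [0.06, -0.03, 0.03]
    - [0.17, -0.1, 0.06]
    - [0.3, -0.18, 0.06]
    - [0.44, -0.26, 0.06]
    - [0.57, -0.34, 0.06]
    - [0.68, -0.41, 0.06]
    - [0.75, -0.45, 0.06]
    - [0.78, -0.468, 0.06]
    - [0.78, -0.468, 0.06]
  turn:
    - [0, 0, 0]
    - [0, 0, 0]
    - [0, 0, 0]
    - [0, 0, 0]
    - [0, 0, 0]
    - [0, 0, 0]
    - [0, 0, 0]
    - [0, 0, 0]
    - [0, 0, 0]

```text
time: 6.4
eef_pos: [0.6602, 0.08, 0.2321]
tool_rot: [[-0.004, 1.0, -0.004], [1.0, 0.004, -0.001], [-0.001, -0.004, -1.0]]
contact_force: [-0.1, -0.4, -2.5]
gripper_width: 0.0582
```

```bash
python3 - <<'E'
from h import *
a=imaging.camera("top");cv2.imwrite("pics/top3.png",cv2.resize(a[80:260,120:360,::-1],None,fx=3.3,fy=3.3))
a=imaging.camera("scene");cv2.imwrite("pics/sc3.png",cv2.resize(a[90:290,120:360,::-1],None,fx=3,fy=3))
s=robot.sense();print(s["eef_pos"],s["qpos"],s["time"],s["contact_force"])
E
```

```text
[0.6596 0.081  0.2337] [ 0.3564  0.4927  0.465  -0.0004 -1.5447 -1.9221] 6.5 [ 0.7972  0.1165 -2.258 ]
```

View pics/sc3.png

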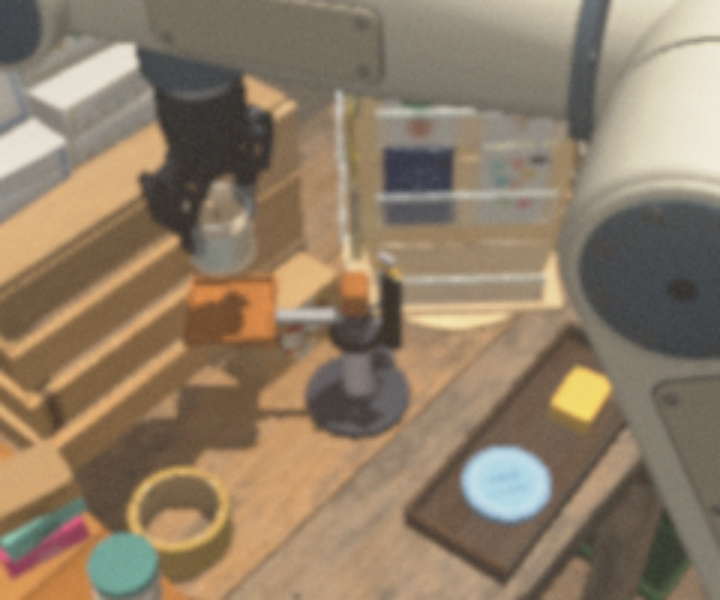

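View pics/top3.png

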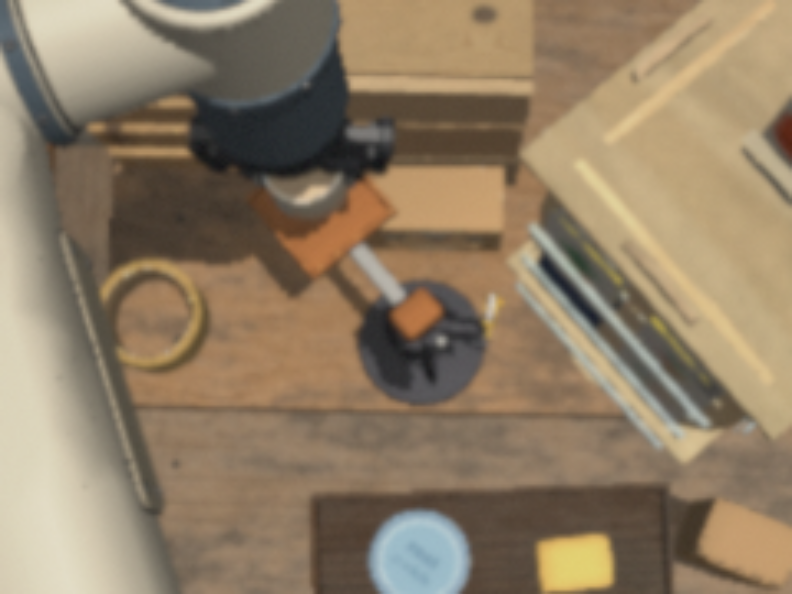

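Emit:
step_arm:
  slide:
    - [0, 0, -0.06]
    - [0, 0, -0.15]
    - [0, 0, -0.22]
    - [0, 0, -0.26]
    - [0, 0, -0.28]
    - [0, 0, -0.29]
    - [0, 0, -0.29]
  turn:
    - [0, 0, 0]
    - [0, 0, 0]
    - [0, 0, 0]
    - [0, 0, 0]
    - [0, 0, 0]
    - [0, 0, 0]
    - [0, 0, 0]

```text
time: 7.2
eef_pos: [0.6604, 0.0807, 0.1627]
tool_rot: [[-0.005, 1.0, 0.001], [1.0, 0.005, 0.0], [0.0, 0.001, -1.0]]
contact_force: [0.8, 0.9, -1.8]
gripper_width: 0.0585
```

```bash
python3 - <<'E'
from h import *
a=imaging.camera("top");cv2.imwrite("pics/top4.png",cv2.resize(a[100:190,170:290,::-1],None,fx=6,fy=6))
a=imaging.camera("scene");cv2.imwrite("pics/sc4.png",cv2.resize(a[150:240,160:280,::-1],None,fx=6,fy=6))
s=robot.sense();print(s["eef_pos"],s["qpos"],s["time"],s["contact_force"])
E
```

```text
[0.6607 0.0806 0.163 ] [ 0.3557  0.5088  0.3133  0.0003 -1.3737 -1.9216] 7.3 [ 0.7335  0.5105 -1.5929]
```

View pics/sc4.png

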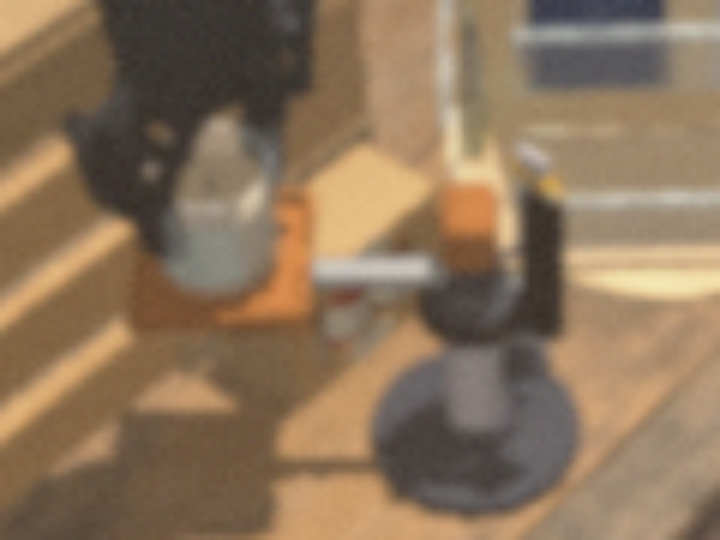

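View pics/top4.png

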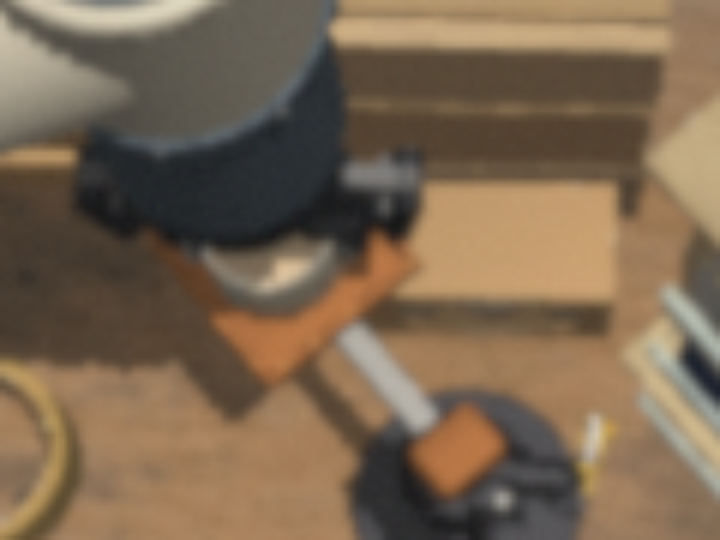

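Emit:
step_arm:
  slide:
    - [0, 0, -0.01]
    - [0, 0, -0.02]
    - [0, 0, -0.026]
    - [0, 0, -0.026]
  turn:
    - [0, 0, 0]
    - [0, 0, 0]
    - [0, 0, 0]
    - [0, 0, 0]

```text
time: 7.7
eef_pos: [0.6605, 0.0804, 0.156]
tool_rot: [[-0.005, 1.0, 0.001], [1.0, 0.005, -0.0], [-0.0, 0.001, -1.0]]
contact_force: [0.2, -0.5, 0.2]
gripper_width: 0.0582
```

Emit:
step_arm:
  slide:
    - [0, 0, -0.004]
    - [0, 0, -0.006]
    - [0, 0, -0.006]
  turn:
    - [0, 0, 0]
    - [0, 0, 0]
    - [0, 0, 0]

```text
time: 8.0
eef_pos: [0.6609, 0.0802, 0.1557]
tool_rot: [[-0.005, 1.0, 0.002], [1.0, 0.005, -0.0], [-0.0, 0.002, -1.0]]
contact_force: [-1.2, -1.1, 5.4]
gripper_width: 0.058
```

Emit:
step_arm:
  slide:
    - [0, 0, 0]
    - [0, 0, 0]
    - [0, 0, 0]
    - [0, 0, 0]
    - [0, 0, 0]
    - [0, 0, 0]
  turn:
    - [0, 0, 0]
    - [0, 0, 0]
    - [0, 0, 0]
    - [0, 0, 0]
    - [0, 0, 0]
    - [0, 0, 0]
  hand: -1

```text
time: 8.6
eef_pos: [0.6603, 0.0805, 0.1539]
tool_rot: [[-0.005, 1.0, -0.0], [1.0, 0.005, 0.0], [0.0, -0.0, -1.0]]
contact_force: [0.6, 0.0, 0.0]
gripper_width: 0.0855
```

Emit:
step_arm:
  slide:
    - [0, 0, 0.03]
    - [0, 0, 0.1]
    - [0, 0, 0.2]
    - [0, 0, 0.32]
    - [0, 0, 0.42]
    - [0, 0, 0.48]
    - [0, 0, 0.5]
  turn:
    - [0, 0, 0]
    - [0, 0, 0]
    - [0, 0, 0]
    - [0, 0, 0]
    - [0, 0, 0]
    - [0, 0, 0]
    - [0, 0, 0]

```text
time: 9.3
eef_pos: [0.661, 0.0805, 0.2819]
tool_rot: [[-0.005, 1.0, 0.004], [1.0, 0.005, 0.001], [0.001, 0.004, -1.0]]
contact_force: [1.0, -0.8, 0.0]
gripper_width: 0.0855
```

```bash
python3 - <<'E'
from h import *
a=imaging.camera("top");cv2.imwrite("pics/top5.png",cv2.resize(a[100:190,170:290,::-1],None,fx=6,fy=6))
a=imaging.camera("scene");cv2.imwrite("pics/sc5.png",cv2.resize(a[150:240,160:280,::-1],None,fx=6,fy=6))
s=robot.sense();print(s["eef_pos"],s["qpos"],s["time"],s["contact_force"])
E
```

```text
[0.6605 0.0806 0.2797] [ 0.3556  0.4953  0.584  -0.0001 -1.658  -1.9216] 9.4 [-0.2077  0.4841 -0.2429]
```

View pics/sc5.png

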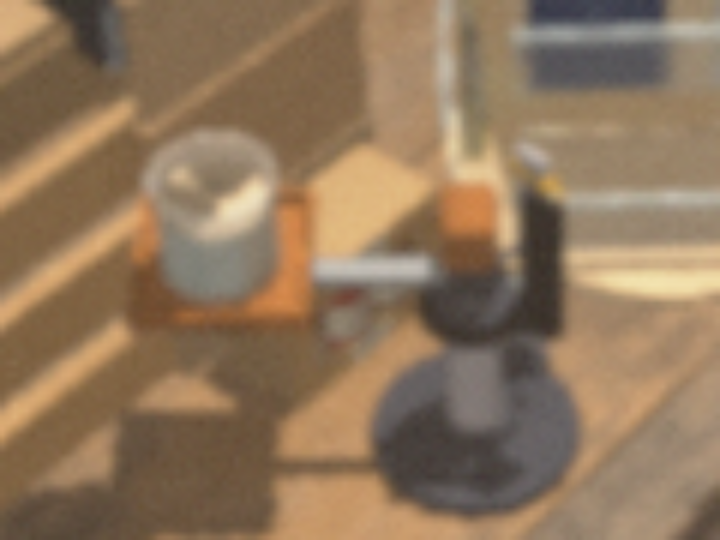

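View pics/top5.png

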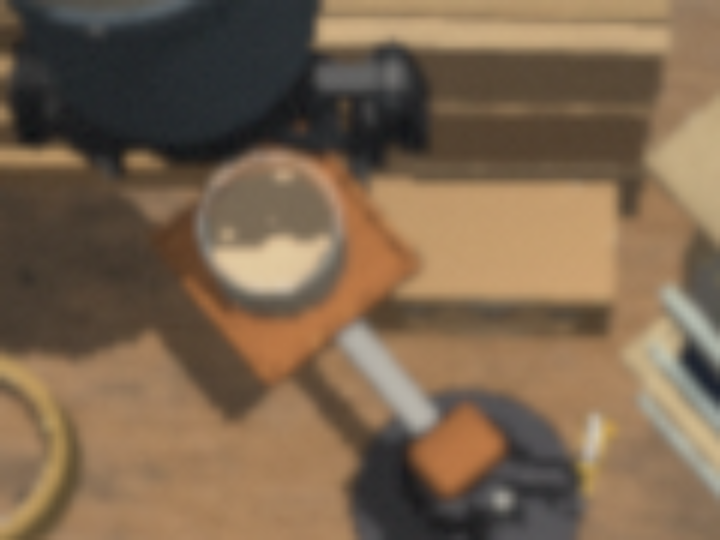

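Emit:
step_arm:
  slide:
    - [-0.02, -0.02, 0]
    - [-0.07, -0.06, 0]
    - [-0.13, -0.11, 0]
    - [-0.2, -0.17, 0]
    - [-0.27, -0.23, 0]
    - [-0.32, -0.28, 0]
    - [-0.355, -0.31, 0]
    - [-0.366, -0.318, 0]
  turn:
    - [0, 0, 0.05]
    - [0, 0, 0.17]
    - [0, 0, 0.3]
    - [0, 0, 0.45]
    - [0, 0, 0.62]
    - [0, 0, 0.8]
    - [0, 0, 0.93]
    - [0, 0, 1.0]
  hand: -0.4

```text
time: 10.2
eef_pos: [0.5671, -0.0002, 0.2785]
tool_rot: [[-0.486, 0.874, -0.001], [0.874, 0.486, -0.0], [0.0, -0.001, -1.0]]
contact_force: [-1.0, 0.5, -0.4]
gripper_width: 0.0597
```

Emit:
step_arm:
  slide:
    - [0, 0, 0]
    - [0, 0, -0.05]
    - [0, 0, -0.12]
    - [0, 0, -0.16]
    - [0, 0, -0.16]
  turn:
    - [0, 0, 0.1]
    - [0, 0, 0.25]
    - [0, 0, 0.38]
    - [0, 0, 0.42]
    - [0, 0, 0.42]

```text
time: 10.7
eef_pos: [0.5673, 0.0007, 0.2368]
tool_rot: [[-0.655, 0.755, -0.005], [0.756, 0.655, -0.001], [0.002, -0.004, -1.0]]
contact_force: [-0.5, -0.8, 0.3]
gripper_width: 0.06
```

```bash
python3 - <<'E'
from h import *
print("candle rim", onz("top",[(170+270/6,100+232/6)],.195))
a=imaging.camera("top");cv2.imwrite("pics/top6.png",cv2.resize(a[90:230,150:320,::-1],None,fx=4.2,fy=4.2))
a=imaging.camera("scene");cv2.imwrite("pics/sc6.png",cv2.resize(a[110:250,150:320,::-1],None,fx=4.2,fy=4.2))
s=robot.sense();print(s["eef_pos"],s["qpos"],s["time"],s["contact_force"],s["tool_rot"],s["gripper_width"])
E
```

```text
candle rim [[0.6552 0.0789 0.195 ]]
[0.5686 0.0008 0.2392] [ 0.2766  0.2906  0.1759  0.0005 -1.4565 -1.1336] 10.8 [ 0.284  -0.0823  0.6417] [[-0.6548  0.7558 -0.0003]
 [ 0.7558  0.6548 -0.0006]
 [-0.0003 -0.0006 -1.    ]] 0.05998240936594575
```

View pics/sc6.png

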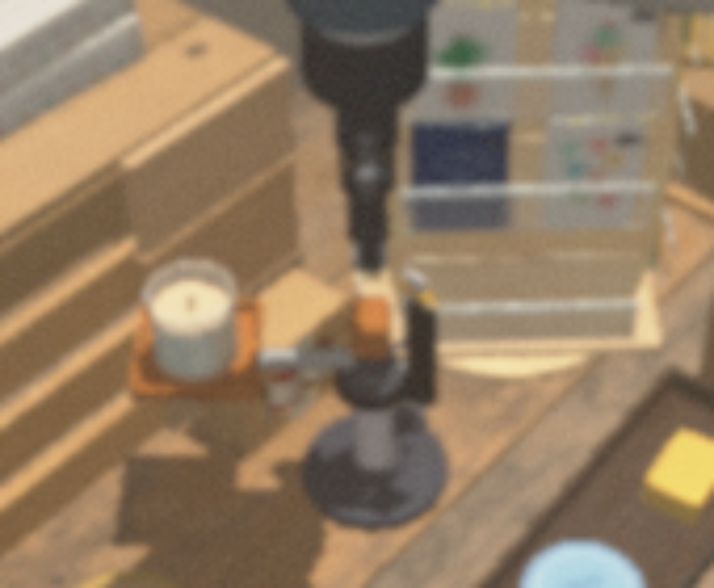

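View pics/top6.png

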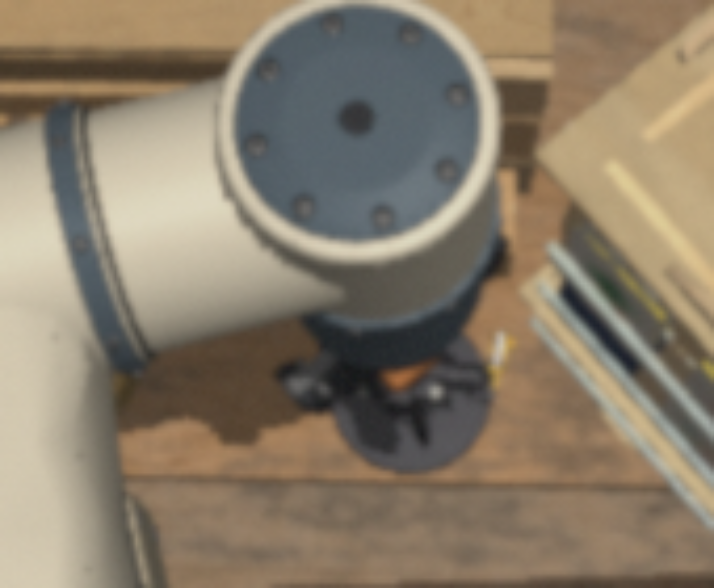

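Emit:
step_arm:
  slide:
    - [0, 0, -0.06]
    - [0, 0, -0.15]
    - [0, 0, -0.24]
    - [0, 0, -0.31]
    - [0, 0, -0.35]
    - [0, 0, -0.37]
    - [0, 0, -0.38]
    - [0, 0, -0.38]
  turn:
    - [0, 0, 0]
    - [0, 0, 0]
    - [0, 0, 0]
    - [0, 0, 0]
    - [0, 0, 0]
    - [0, 0, 0]
    - [0, 0, 0]
    - [0, 0, 0]

```text
time: 11.6
eef_pos: [0.5692, 0.001, 0.1447]
tool_rot: [[-0.655, 0.755, 0.001], [0.755, 0.655, 0.0], [-0.001, 0.001, -1.0]]
contact_force: [-0.2, -0.1, 0.6]
gripper_width: 0.0597
```

```bash
python3 - <<'E'
from h import *
a=imaging.camera("scene");cv2.imwrite("pics/sc7.png",cv2.resize(a[160:220,205:285,::-1],None,fx=9,fy=9,interpolation=cv2.INTER_CUBIC))
s=robot.sense();print(s["eef_pos"],s["time"],s["contact_force"],s["gripper_width"])
E
```

```text
[0.5693 0.0011 0.1449] 11.65 [ 0.6801  0.0752 -0.5355] 0.059938202085014165
```

View pics/sc7.png

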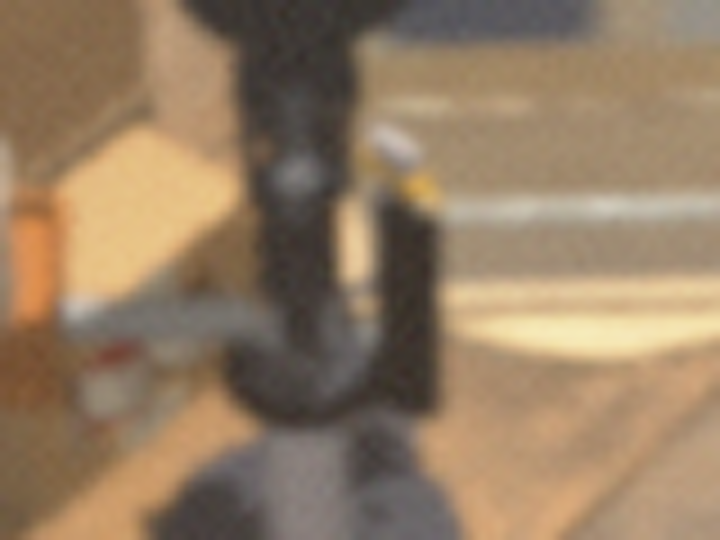

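Emit:
step_arm:
  slide:
    - [0, 0, -0.01]
    - [0, 0, -0.018]
    - [0, 0, -0.018]
  turn:
    - [0, 0, 0]
    - [0, 0, 0]
    - [0, 0, 0]

```text
time: 11.95
eef_pos: [0.5686, 0.001, 0.1394]
tool_rot: [[-0.655, 0.755, -0.0], [0.755, 0.655, 0.0], [0.0, -0.0, -1.0]]
contact_force: [-0.1, -0.1, -0.4]
gripper_width: 0.0598
```

Emit:
step_arm:
  slide:
    - [0, 0, 0]
    - [0, 0, 0]
    - [0, 0, 0]
    - [0, 0, 0]
    - [0, 0, 0]
    - [0, 0, 0]
    - [0, 0, 0]
    - [0, 0, 0]
  turn:
    - [0, 0, 0]
    - [0, 0, 0]
    - [0, 0, 0]
    - [0, 0, 0]
    - [0, 0, 0]
    - [0, 0, 0]
    - [0, 0, 0]
    - [0, 0, 0]
  hand: 1
  squeeze: 60

```text
time: 12.75
eef_pos: [0.5702, -0.0006, 0.1404]
tool_rot: [[-0.655, 0.755, 0.003], [0.755, 0.655, -0.002], [-0.004, 0.001, -1.0]]
contact_force: [3.8, -7.7, -0.5]
gripper_width: 0.0348
```

```bash
python3 - <<'E'
from h import *
for n in("scene","top"):
    np.save(f"{n}_g.npy",np.mean([imaging.camera(n).astype(float) for _ in range(4)],0))
a=np.load("scene_g.npy").astype(np.uint8);cv2.imwrite("pics/sc8.png",cv2.resize(a[160:220,205:285,::-1],None,fx=9,fy=9,interpolation=cv2.INTER_CUBIC))
s=robot.sense();print(s["eef_pos"],s["time"],s["contact_force"],s["torque"],s["gripper_width"])
E
```

```text
[ 0.5702 -0.0006  0.1404] 13.15 [ 5.314  -6.8561  0.0632] [-1.7422 -1.2604  0.0597] 0.03522381451024024
```

View pics/sc8.png

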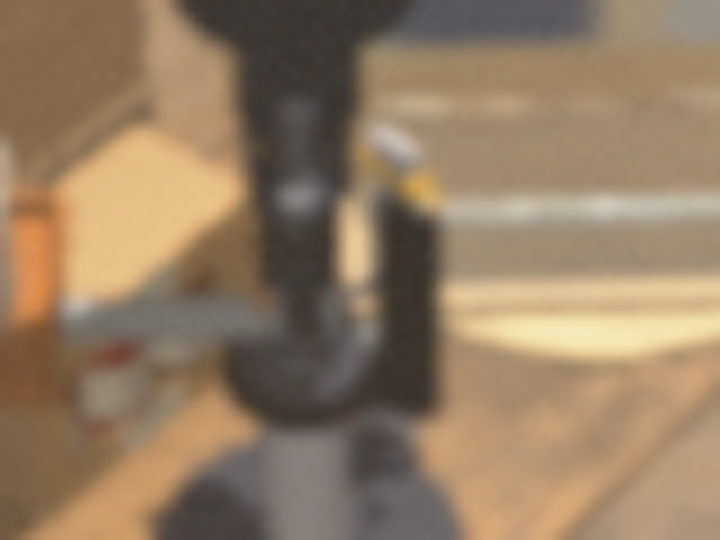

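Emit:
step_arm:
  slide:
    - [0.003, -0.003, 0]
    - [0.006, -0.007, 0]
    - [0.006, -0.007, 0]
    - [0.006, -0.007, 0]
  turn:
    - [0, 0, 0]
    - [0, 0, 0]
    - [0, 0, 0]
    - [0, 0, 0]

```text
time: 13.55
eef_pos: [0.5703, -0.0007, 0.1403]
tool_rot: [[-0.655, 0.755, 0.001], [0.755, 0.655, 0.0], [-0.0, 0.001, -1.0]]
contact_force: [-1.5, -0.8, 4.5]
gripper_width: 0.0354
```

```bash
python3 - <<'E'
from h import *
for n,(x0,x1,y0,y1) in (("top",(262,275,165,185)),("scene",(243,257,170,186))):
    a=np.load(f"{n}avg.npy")[y0:y1,x0:x1]
    h=cv2.cvtColor(np.clip(a,0,255).astype(np.uint8),cv2.COLOR_RGB2HSV)
    print(n,"sat-ish: R-B"); print("      ",*range(x0,x1))
    for i,r in enumerate((a[:,:,0]-a[:,:,2])): print(y0+i,r.astype(int))
    print("V")
    for i,r in enumerate(a[:,:,0]): print(y0+i,r.astype(int))
E
```

```text
top sat-ish: R-B
       262 263 264 265 266 267 268 269 270 271 272 273 274
165 [80 80 81 82 81 81 79 79 78 78 78 77 75]
166 [78 79 80 80 80 79 79 78 77 77 76 75 72]
167 [78 77 78 78 77 78 77 77 76 76 75 74 73]
168 [77 77 77 75 75 74 67 63 70 73 72 73 73]
169 [73 76 76 75 75 69 49 43 69 81 75 72 72]
170 [ 61  74  77  78  78  62  35  37  79 105  91  75  71]
171 [ 42  66  75  78  81  61  29  35  88 123 105  78  70]
172 [ 22  50  68  77  84  64  31  38  89 110  93  73  67]
173 [ 7 31 56 73 83 65 37 48 90 87 74 66 63]
174 [ 1 16 42 65 68 47 32 54 87 75 65 64 61]
175 [ 0  6 28 49 50 32 27 52 82 70 62 61 60]
176 [ 0  2 13 33 48 40 35 55 76 64 60 59 56]
177 [ 0  0  4 31 68 80 75 79 74 63 58 56 55]
178 [  0   0   2  22  63  95 103  94  75  65  62  59  57]
179 [ 0  0  0  7 42 83 99 87 75 70 68 66 64]
180 [ 0 -1  0  4 35 79 96 82 74 72 71 69 69]
181 [ 0  0  0  5 34 77 92 79 74 72 70 70 70]
182 [-1 -1  0  3 24 57 76 74 71 72 71 70 70]
183 [-1 -1 -1  1 11 37 60 67 70 72 72 71 71]
184 [-1  0 -1 -1  7 31 55 66 70 71 71 71 70]
V
165 [178 177 178 178 179 177 177 177 177 178 178 179 179]
166 [174 174
[... 2261 characters left out ...]
0 170 169 169 168]
175 [195 180 182 190 199 210 213 200 183 173 171 171 170 172]
176 [202 184 185 181 176 191 204 205 193 178 174 173 172 172]
177 [209 186 182 175 161 160 172 183 183 175 174 175 173 172]
178 [220 190 173 166 159 152 151 163 176 181 177 176 173 172]
179 [228 202 176 164 156 149 154 178 199 200 185 176 174 172]
180 [232 211 180 160 145 143 160 198 219 216 193 179 174 173]
181 [231 216 181 151 128 122 141 178 207 219 212 193 184 183]
182 [227 215 178 139 107  96 107 137 175 204 211 206 200 198]
183 [223 217 183 137  98  78  80 100 131 157 179 193 200 199]
184 [225 223 194 142  95  73  70  76  90 105 136 165 181 185]
185 [229 233 211 153  98  73  68  69  70  79 111 148 169 175]
```

Emit:
step_arm:
  slide:
    - [0, 0, 0.01]
    - [0, 0, 0.03]
    - [0, 0, 0.055]
    - [0, 0, 0.08]
    - [0, 0, 0.095]
    - [0, 0, 0.1]
    - [0, 0, 0.1]
    - [0, 0, 0.1]
  turn:
    - [0, 0, 0]
    - [0, 0, 0]
    - [0, 0, 0]
    - [0, 0, 0]
    - [0, 0, 0]
    - [0, 0, 0]
    - [0, 0, 0]
    - [0, 0, 0]

```text
time: 14.35
eef_pos: [0.5703, -0.0007, 0.164]
tool_rot: [[-0.655, 0.755, -0.0], [0.755, 0.655, 0.0], [0.0, -0.0, -1.0]]
contact_force: [4.1, -2.3, -8.0]
gripper_width: 0.0352
```

```bash
cat > look.py <<'E'
import sys
from h import *
tag=sys.argv[1]; N=int(sys.argv[2]) if len(sys.argv)>2 else 4
for n,x0,y0,w,h in(("top",235,160,45,45),("scene",233,165,30,30)):
    m=np.mean([imaging.camera(n).astype(float) for _ in range(N)],0); np.save(f"{n}_{tag}.npy",m)
    a=np.clip(m,0,255).astype(np.uint8)[y0:y0+h,x0:x0+w,::-1]; cv2.imwrite(f"pics/{tag}_{n}.png",cv2.resize(a,(600,600),interpolation=cv2.INTER_CUBIC))
    if n=="scene": cv2.imwrite(f"pics/{tag}_sw.png",cv2.resize(np.clip(m,0,255).astype(np.uint8)[110:250,150:320,::-1],None,fx=4,fy=4))
s=robot.sense();print(s["eef_pos"],s["time"],s["contact_force"],s["torque"],s["gripper_width"])
E
python3 look.py L1
```

```text
[ 0.5702 -0.0007  0.1641] 14.75 [ 6.2838 -1.7019 -7.7727] [-0.6717 -1.5123 -0.046 ] 0.03568574088187301
```

View pics/L1_scene.png

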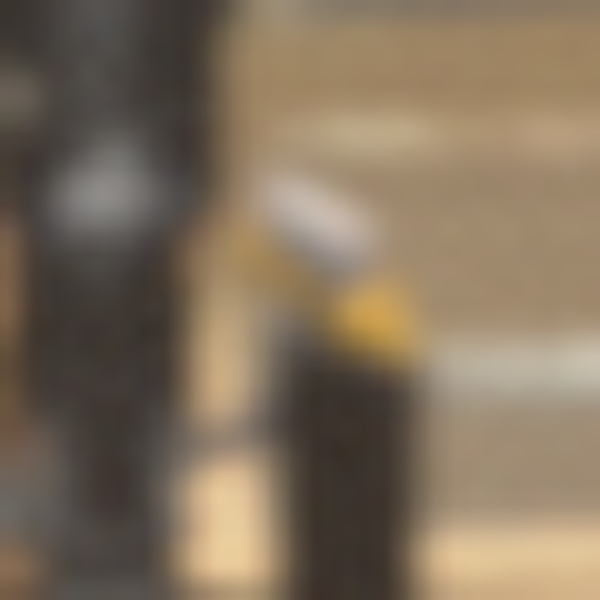

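View pics/L1_top.png

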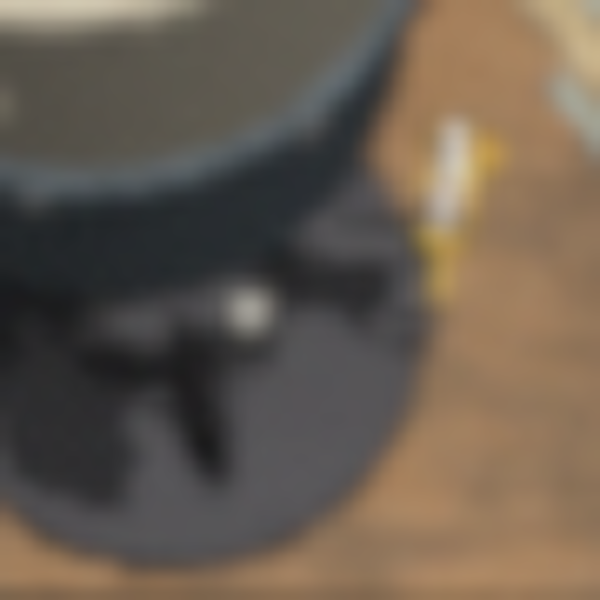

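View pics/L1_sw.png

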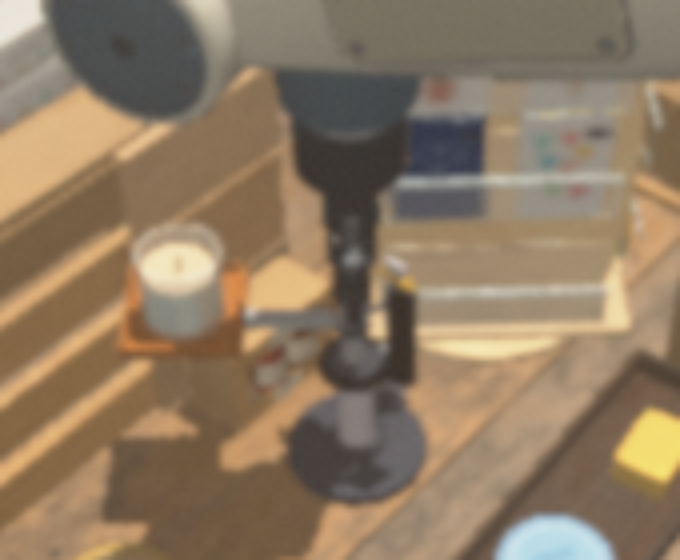

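```bash
python3 - <<'E'
from h import *
A=np.array([.5702,-.0005])
def z(X): return ((pix("scene",X)-[233,165]+.5)*20-.5).round(0)
for a in(-162,-135,-125,-120):
    u=np.array([np.cos(np.radians(a)),np.sin(np.radians(a))])
    for r in(.027,.05): print(a,r,[z([*(A+u*r),h]) [0] for h in(.193,.165)])
yaw=np.radians(-8)
X=np.array([np.cos(yaw),np.sin(yaw)]);Y=np.array([-X[1],X[0]])
for ys in(-.046,-.052,-.056):
  for h in(.12,.144,.15): print("pt",ys,h,A+Y*ys,z([*(A+Y*ys),h])[0], (pix("top",[*(A+Y*ys),h])[0]-[235,160]+.5)*13.33)
def tt(p): return onz("top",[p],.16)[0]
print("strip top ends",tt((268.8,168.4)),tt((267.6,176.2)), z(tt((268.8,168.4))),z(tt((267.6,176.2))))
for zz in(.14,.145,.15,.155):
    P=onz("top",[(268,178.9),(268,181.8)],zz); print(zz,P,z(P))
E
```

```text
-162 0.027 [array([278., 325.]), array([279., 467.])]
-162 0.05 [array([432., 367.]), array([430., 509.])]
-135 0.027 [array([292., 263.]), array([292., 405.])]
-135 0.05 [array([454., 253.]), array([452., 395.])]
-125 0.027 [array([286., 241.]), array([286., 383.])]
-125 0.05 [array([443., 212.]), array([440., 354.])]
-120 0.027 [array([281., 230.]), array([282., 372.])]
-120 0.05 [array([433., 192.]), array([431., 334.])]
pt -0.046 0.12 [ 0.5638 -0.0461] [341. 486.] [395.2485 279.1966]
pt -0.046 0.144 [ 0.5638 -0.0461] [342. 372.] [396.9012 261.0203]
pt -0.046 0.15 [ 0.5638 -0.0461] [342. 343.] [397.3257 256.3515]
pt -0.052 0.12 [ 0.563 -0.052] [371. 467.] [425.2719 284.0048]
pt -0.052 0.144 [ 0.563 -0.052] [372. 353.] [427.5809 265.933 ]
pt -0.052 0.15 [ 0.563 -0.052] [372. 324.] [428.174 261.291]
pt -0.056 0.12 [ 0.5624 -0.056 ] [390. 455.] [445.2883 287.2113]
pt -0.056 0.144 [ 0.5624 -0.056 ] [392. 340.] [448.0348 269.2093]
pt -0.056 0.15 [ 0.5624 -0.056 ] [392. 311.] [448.7403 264.5853]
strip top ends [ 0.5891 -0.0569  0.16  ] [ 0.5689 -0.0542  0.16  ] [[258. 180.]] [[350. 249.]]
0.14 [[ 0.5651 -0.0557  0.14  ]
 [ 0.5575 -0.0558  0.14  ]] [[376. 352.]
 [416. 375.]]
0.145 [[ 0.5643 -0.0556  0.145 ]
 [ 0.5568 -0.0557  0.145 ]] [[380. 331.]
 [420. 353.]]
0.15 [[ 0.5636 -0.0555  0.15  ]
 [ 0.5561 -0.0556  0.15  ]] [[384. 309.]
 [424. 331.]]
0.155 [[ 0.5628 -0.0554  0.155 ]
 [ 0.5553 -0.0555  0.155 ]] [[388. 287.]
 [427. 309.]]
```

```bash
python3 - <<'E'
from h import *
a=np.load("scene_L1.npy"); 
print("      ",*range(241,256))
for r in range(174,196): print(r,a[r,241:256].sum(1).astype(int)//3)
print("R-B")
for r in range(174,188): print(r,(a[r,243:257,0]-a[r,243:257,2]).astype(int))
A=np.array([.5702,-.0005]);yaw=np.radians(-8)
X=np.array([np.cos(yaw),np.sin(yaw)]);Y=np.array([-X[1],X[0]])
for ys in(-.02,-.025,-.03): print(ys,[pix("scene",[*(A+Y*ys),h])[0] for h in(.144,)])
print(tri((251.3,180.35),(268,178.9)))
E
```

```text
241 242 243 244 245 246 247 248 249 250 251 252 253 254 255
174 [ 81  74  85 113 138 161 174 172 158 145 135 133 134 133 131]
175 [ 81  79  96 120 142 158 174 185 183 169 151 138 136 135 134]
176 [ 75  86 109 127 139 142 151 166 179 176 161 143 137 136 138]
177 [ 70  96 119 131 133 129 128 136 152 157 152 140 137 136 134]
178 [ 68  99 124 133 129 124 120 121 126 138 142 141 137 137 137]
179 [ 65  96 131 141 133 125 117 112 119 136 147 147 141 138 136]
180 [ 63 100 138 150 141 128 114 107 115 139 150 149 145 138 137]
181 [ 63 104 147 157 143 123 105  94 101 121 135 144 146 145 147]
182 [ 67 110 154 162 143 115  89  78  81  91 106 122 137 150 162]
183 [ 67 111 156 167 145 110  79  61  62  66  79  90 112 139 163]
184 [ 70 112 157 164 139 103  71  53  52  53  58  67  91 125 149]
185 [ 78 114 148 152 127  94  66  52  52  51  53  60  84 118 138]
186 [ 85 109 129 132 115  89  65  53  52  52  52  60  84 118 135]
187 [ 91 111 129 138 131 106  74  55  49  49  52  58  84 117 135]
188 [ 99 130 159 174 159 122  81  56  51  49  53  58  84 115 134]
189 [110 150 185 193 177 134  85  56  53  52  52  
[... 632 characters left out ...]
7 28 46 59 56 51 50 51]
179 [57 61 59 58 59 55 50 63 82 86 68 52 49 50]
180 [ 58  60  51  41  40  50  68  97 119 109  79  58  50  49]
181 [ 63  64  49  32  23  31  59  91 113 113  89  60  48  46]
182 [65 66 49 29 16 16 33 56 72 83 74 52 39 37]
183 [66 67 47 27 17 13 17 23 30 44 45 35 29 28]
184 [67 66 46 25 15 14 12 12 15 20 25 28 28 27]
185 [58 53 35 18 13 14 14 16 13 14 24 32 35 37]
186 [41 37 26 19 15 15 14 14 17 17 27 36 42 43]
187 [37 41 38 29 20 15 14 17 14 18 25 37 42 45]
-0.02 [array([243.0409, 187.2597])]
-0.025 [array([244.316 , 186.4539])]
-0.03 [array([245.5857, 185.6516])]
(array([ 0.5643, -0.0553,  0.1481]), [np.float64(0.0005225163014875159), np.float64(0.000522516301487345)])
```

Emit:
step_arm:
  slide:
    - [0, 0, 0.004]
    - [0, 0, 0.009]
    - [0, 0, 0.009]
    - [0, 0, 0.009]
  turn:
    - [0, 0, 0]
    - [0, 0, 0]
    - [0, 0, 0]
    - [0, 0, 0]

```text
time: 15.15
eef_pos: [0.5703, -0.0007, 0.1665]
tool_rot: [[-0.655, 0.755, -0.0], [0.755, 0.655, 0.0], [0.0, -0.0, -1.0]]
contact_force: [5.4, -2.1, -7.3]
gripper_width: 0.0351
```

```bash
python3 look.py L2 5; python3 - <<'E'
from h import *
a=np.load("scene_L2.npy"); b=np.load("scene_L1.npy")
print("diff"); print("      ",*range(243,260))
for r in range(174,190): print(r,(a-b)[r,243:260].mean(1).astype(int))
E
```

```text
[ 0.5702 -0.0007  0.1666] 15.65 [ 4.8806 -1.516  -8.2417] [-0.5999 -1.493   0.0196] 0.035300695045427946
diff
       243 244 245 246 247 248 249 250 251 252 253 254 255 256 257 258 259
174 [ 8  3  1  0  0  0  0  0  0  0 -1  0  1  0  0  0  0]
175 [11  5  0  0  0  0  0 -1 -1 -1 -1 -1  0 -1  0  0  0]
176 [ 8  3  3  2 -1  0  0  0  0  0  0  0 -1  0  0 -1  0]
177 [ 2  0  0  0 -1  0  0  0  0  0  0  0  2  0  0  0  0]
178 [ 0  0  0 -1 -2  0  1 -3  0  0  1 -2 -1  0  1  0 -1]
179 [-1 -1  0  0  0  2 -1 -2  0 -1  0 -1  0 -1  0  2  0]
180 [ 0 -1 -1  0  0  0  0 -3 -3 -7 -7 -1  1  0  0 -1  0]
181 [  0   0   1   1  -1  -1   0  -4  -5 -17 -17  -8  -3  -2   0   0   0]
182 [  0   1   0   0   0  -3  -2  -3 -10 -17 -18 -10  -5   0   0   0  -1]
183 [ 0 -3 -5 -2 -2  0 -3 -3 -8 -7 -5  4  2  2  0  0  0]
184 [-10 -10  -8  -4  -1   1   0   0   0  -1   4   8   5   0   0  -3   0]
185 [-21 -19  -6   1   3   2  -1   1  -2  -1   2   4   1   0   0   1   1]
186 [-12  -1  14  19   7   2   1  -1   0  -1   0   0   0   0   0   1   0]
187 [15 18 22 15  6  0  0  3  0  0  0 -2  0  0  0 -2  0]
188 [15 11 11  8  1 -1  0  2 -1  0  0  0  0  2 -2  0  0]
189 [-1  0  1  2  0  2  0  0 -2  0 -1  0  0 -1 -1  0  0]
```

View pics/L2_scene.png

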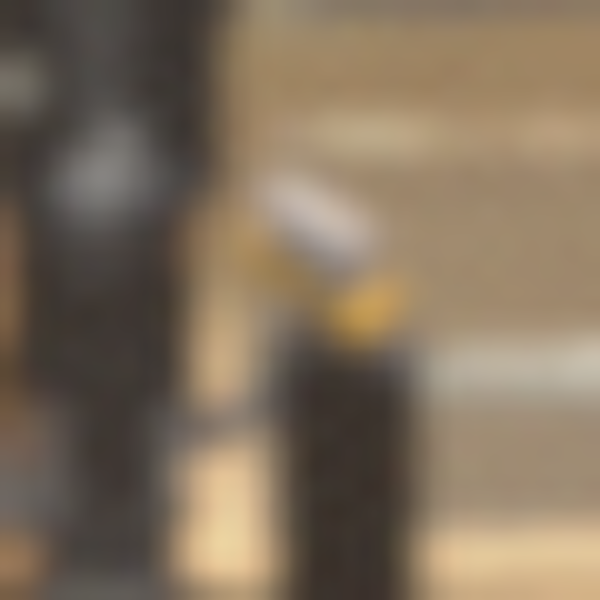

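Emit:
step_arm:
  slide:
    - [0, 0, 0.005]
    - [0, 0, 0.01]
    - [0, 0, 0.015]
    - [0, 0, 0.016]
    - [0, 0, 0.016]
  turn:
    - [0, 0, 0]
    - [0, 0, 0]
    - [0, 0, 0]
    - [0, 0, 0]
    - [0, 0, 0]

```text
time: 16.15
eef_pos: [0.5703, -0.0007, 0.1706]
tool_rot: [[-0.655, 0.755, -0.0], [0.755, 0.655, 0.0], [0.0, -0.0, -1.0]]
contact_force: [4.4, -2.7, -6.8]
gripper_width: 0.0351
```

```bash
python3 look.py L3 5; python3 - <<'E'
from h import *
a=np.load("scene_L3.npy"); b=np.load("scene_L1.npy")
print("diff to L1"); print("      ",*range(243,260))
for r in range(174,190): print(r,(a-b)[r,243:260].mean(1).astype(int))
E
```

```text
[ 0.5702 -0.0007  0.1706] 16.65 [ 4.0787 -2.1892 -8.018 ] [-0.6166 -1.5075 -0.0263] 0.0355242758210965
diff to L1
       243 244 245 246 247 248 249 250 251 252 253 254 255 256 257 258 259
174 [23 11  4  0  0 -1  0 -1  0 -1 -1  0  0  1  1  0 -1]
175 [18 12  2  0 -1  1 -1 -3 -1  0  0  0  0 -2 -2  0  0]
176 [11  4  2  2  0  0 -1  0  0  0  0  0 -1  0 -1 -2  0]
177 [ 0  0  0  0  0  0  0  0  0  2  0  0  0 -2  0  0  1]
178 [-4 -2  0 -1  0 -2  0 -2 -2 -1  0 -1 -1  1  0  0 -1]
179 [-2 -2  0  0  0  2 -3 -7 -5 -2  0  0  0 -1  1  0  0]
180 [  2  -1   0   0   0  -2  -5 -14 -15  -9  -9  -2   0  -1   0  -1  -1]
181 [  2  -2   0   0  -3   0  -5 -11 -20 -24 -22 -10  -3  -1   0   0   0]
182 [ -1  -4  -4  -4  -4  -6  -4  -9 -19 -26 -19  -5   0   1   0  -3  -1]
183 [ -8 -16 -20 -14  -9   0  -2  -4 -12 -10   0  10   8   1  -1   0  -1]
184 [-31 -34 -24 -10  -6   0  -1  -1  -1   0   7  11   7   1  -1  -2   0]
185 [-32 -23   0   8   5   2  -1   1  -1  -1   4   4   1   0   0   0   0]
186 [14 25 34 32 13  1 -1 -1  0 -3  0 -1  0 -1  0  0  0]
187 [50 47 38 21  7  0  2  1 -1 -1 -1 -1  0  0  0 -1  0]
188 [31 21 17  8  1  1 -1  2 -2  0  0  0  0  2 -2 -1  0]
189 [ 3  2  3  0  0  0 -1 -2  0  0 -1  0  0 -2 -2  0  0]
```

View pics/L3_scene.png

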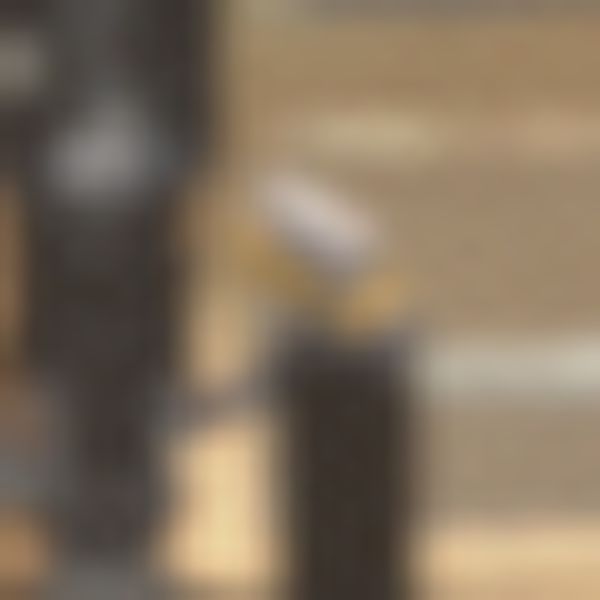

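View pics/L3_top.png

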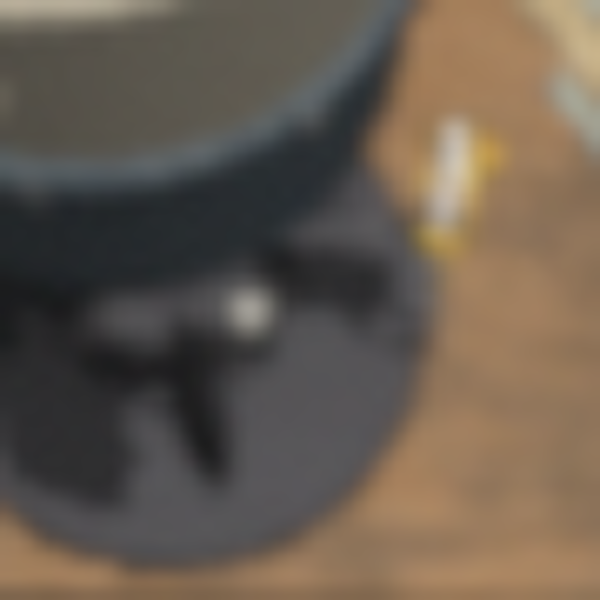

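```bash
python3 - <<'E'
from h import *
L=[np.load(f"top_{k}.npy") for k in("L1","L2","L3")]
print(*range(264,273))
for r in range(174,185): print(r,*[ (a[r,264:273,0]-a[r,264:273,2]).astype(int) for a in L], "|", *[a[r,264:273].mean(1).astype(int) for a in L])
ims=[cv2.resize(np.clip(a,0,255).astype(np.uint8)[165:190,255:280,::-1],(260,400),interpolation=cv2.INTER_CUBIC) for a in L]
cv2.imwrite("pics/cmp.png",np.hstack(ims))
S=[cv2.resize(np.clip(np.load(f"scene_{k}.npy"),0,255).astype(np.uint8)[170:190,240:260,::-1],(260,400),interpolation=cv2.INTER_CUBIC) for k in("L1","L2","L3")]
cv2.imwrite("pics/cmps.png",np.hstack(S))
E
```

```text
264 265 266 267 268 269 270 271 272
174 [39 60 62 43 30 51 80 70 60] [39 59 63 43 30 50 80 69 60] [39 59 62 43 30 50 80 69 61] | [106 120 132 160 181 173 148 125 121] [106 120 131 160 181 172 148 126 120] [106 119 132 160 181 172 148 126 121]
175 [25 46 47 30 25 48 76 65 57] [25 45 46 30 25 49 76 65 58] [24 45 47 30 25 49 75 64 57] | [ 94 105 118 154 175 157 137 122 119] [ 95 105 118 153 175 157 137 123 120] [ 95 105 118 153 175 158 137 123 118]
176 [11 31 44 37 32 51 70 60 54] [11 30 44 37 31 51 69 61 55] [10 30 44 37 32 51 70 60 55] | [ 78  87 108 144 159 139 123 118 117] [ 81  88 108 144 158 138 124 118 117] [ 86  90 108 144 158 137 124 118 116]
177 [ 3 23 61 74 69 73 68 58 53] [ 3 23 61 74 69 73 68 58 53] [ 2 22 60 74 70 73 68 58 54] | [ 79  84 108 139 146 130 119 117 116] [ 81  85 108 138 146 130 119 117 117] [ 84  86 108 139 145 130 119 117 116]
178 [ 1 13 54 86 95 86 70 60 57] [ 0 13 52 84 92 86 70 61 57] [ 0 11 49 79 90 85 69 61 57] | [ 84  81  96 122 134 128 121 120 119] [ 84  84  96 122 133 128 121 120 119] [ 84  86  99 123 132 128 120 120 118]
179 [ 0  4 31 74 91 82 69 66 
[... 512 characters left out ...]
26] [ 69  83  89 100 116 127 129 128 126] [ 68  83  92 103 117 127 130 128 126]
182 [-1  1 21 54 70 68 66 65 65] [-1  0  4 23 49 62 66 67 66] [ 0 -1  4 22 47 62 65 66 65] | [ 72  84  94 112 126 128 128 128 127] [ 72  86  90  99 114 125 128 127 127] [ 68  81  92 104 117 125 127 127 127]
183 [-1  0 13 37 56 62 64 66 66] [-1  0  6 27 49 60 64 66 67] [-1 -1  6 26 48 60 64 66 66] | [ 73  75  83  99 115 124 126 126 127] [ 75  77  82  97 115 123 126 126 127] [ 71  75  86 102 117 123 126 126 127]
184 [ 0  0  9 32 52 61 64 65 65] [-1  0  8 31 52 61 65 65 65] [-1  0  8 31 51 61 64 64 66] | [ 77  76  81  98 116 124 125 125 126] [ 78  77  81  99 118 124 125 125 126] [ 78  76  83 101 118 124 125 125 126]
```

View pics/cmp.png

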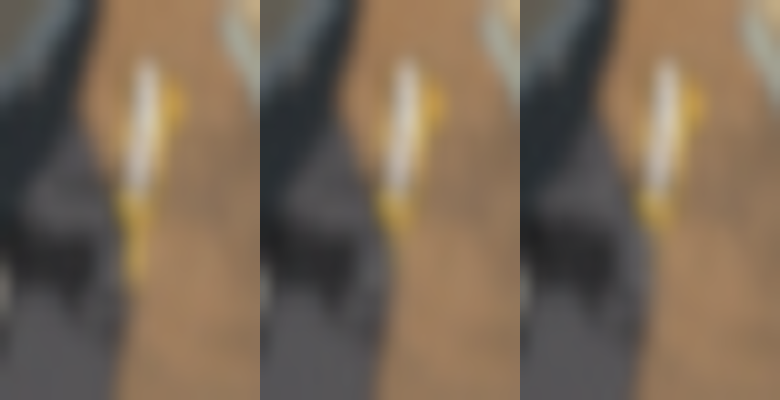

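View pics/cmps.png

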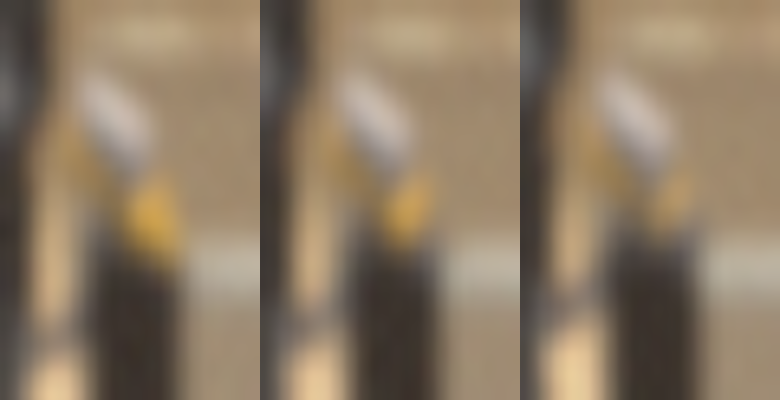

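Emit:
step_arm:
  slide:
    - [0, 0, -0.008]
    - [0, 0, -0.016]
    - [0, 0, -0.02]
    - [0, 0, -0.02]
  turn:
    - [0, 0, 0]
    - [0, 0, 0]
    - [0, 0, 0]
    - [0, 0, 0]

```text
time: 17.05
eef_pos: [0.5702, -0.0007, 0.1655]
tool_rot: [[-0.656, 0.755, -0.0], [0.755, 0.656, -0.0], [0.0, -0.0, -1.0]]
contact_force: [5.2, -2.5, -7.8]
gripper_width: 0.0349
```

```bash
python3 look.py L4 5; python3 - <<'E'
from h import *
L=[np.load(f"top_{k}.npy") for k in("L1","L4","L2","L3")]
for r in range(177,184): print(r,*[ (a[r,264:271,0]-a[r,264:271,2]).astype(int) for a in L])
S=[np.load(f"scene_{k}.npy") for k in("L1","L4","L2","L3")]
print("scene")
for r in range(178,186): print(r,*[ (a[r,248:256,0]-a[r,248:256,2]).astype(int) for a in S],"|",*[ a[r,248:256].mean(1).astype(int) for a in S])
E
```

```text
[ 0.5702 -0.0007  0.1657] 17.55 [ 4.9835 -2.2347 -7.4381] [-0.5247 -1.4941 -0.0456] 0.035210867384578015
177 [ 3 23 61 74 69 73 68] [ 3 23 62 74 70 73 69] [ 3 23 61 74 69 73 68] [ 2 22 60 74 70 73 68]
178 [ 1 13 54 86 95 86 70] [ 0 14 55 86 95 87 69] [ 0 13 52 84 92 86 70] [ 0 11 49 79 90 85 69]
179 [ 0  4 31 74 91 82 69] [ 0  5 32 73 91 81 69] [-1  3 23 57 78 77 69] [ 0  2 17 44 69 75 69]
180 [ 0  2 25 69 88 76 69] [ 0  2 25 69 88 75 68] [ 0  0  9 35 60 67 69] [ 0  0  5 27 53 66 68]
181 [-1  2 27 68 85 73 67] [ 0  3 26 68 85 74 67] [-1 -1  4 27 51 64 67] [-1  0  4 23 50 63 67]
182 [-1  1 21 54 70 68 66] [-2  2 22 54 71 67 66] [-1  0  4 23 49 62 66] [ 0 -1  4 22 47 62 65]
183 [-1  0 13 37 56 62 64] [-1  1 14 39 56 62 64] [-1  0  6 27 49 60 64] [-1 -1  6 26 48 60 64]
scene
178 [42 27 28 46 59 56 51 50] [43 27 28 46 58 56 51 50] [42 27 29 46 58 55 50 51] [42 26 26 44 58 55 51 50] | [121 126 138 142 141 137 137 137] [120 126 136 141 141 137 135 136] [121 127 135 142 140 139 135 136] [119 127 135 139 139 138 136 135]
179 [55 50 63 82 86 68 52 49] [57 50 61 83 85 67 53 51] [55 50 63 82 85
[... 990 characters left out ...]
20 25 30 32 29 26] [11 16 18 16 10 15 21 25] [12 12 12 10 11 19 24 26] | [ 61  62  66  79  90 112 139 163] [ 61  59  67  74  88 119 154 171] [ 62  58  63  70  82 107 143 165] [ 61  59  62  66  80 113 150 171]
184 [14 12 12 15 20 25 28 28] [12 12 14 13 18 19 25 27] [13 14 14 12 13 16 23 27] [14 15 12 13 15 22 25 27] | [ 53  52  53  58  67  91 125 149] [ 55  54  53  56  68 100 138 158] [ 54  52  54  57  66  96 134 155] [ 53  51  52  56  67  99 137 157]
185 [14 14 16 13 14 24 32 35] [15 15 14 13 17 22 32 34] [14 14 15 15 14 23 31 35] [17 14 14 15 16 23 32 36] | [ 52  52  51  53  60  84 118 138] [ 52  50  51  53  58  87 121 141] [ 54  51  52  51  58  86 122 140] [ 54  50  52  52  58  88 122 140]
```

Emit:
step_arm:
  slide:
    - [0, 0, 0.001]
    - [0, 0, 0.002]
    - [0, 0, 0.002]
    - [0, 0, 0.002]
    - [0, 0, 0.002]
    - [0, 0, 0.002]
    - [0, 0, 0.002]
    - [0, 0, 0.002]
    - [0, 0, 0.002]
    - [0, 0, 0.002]
  turn:
    - [0, 0, 0.02]
    - [0, 0, 0.08]
    - [0, 0, 0.18]
    - [0, 0, 0.3]
    - [0, 0, 0.43]
    - [0, 0, 0.56]
    - [0, 0, 0.7]
    - [0, 0, 0.82]
    - [0, 0, 0.93]
    - [0, 0, 1.0]

```text
time: 18.55
eef_pos: [0.5709, -0.0012, 0.1666]
tool_rot: [[-0.938, 0.347, 0.001], [0.347, 0.938, -0.001], [-0.001, -0.0, -1.0]]
contact_force: [7.1, -3.4, -7.9]
gripper_width: 0.0354
```

```bash
python3 look.py R1 3; python3 - <<'E'
from h import *
s=robot.sense();R=s["tool_rot"];print(np.degrees(np.arctan2(R[1,0],R[0,0])),R[:,2],s["qpos"])
E
```

```text
[ 0.5709 -0.0011  0.1666] 18.85 [ 6.325  -3.0217 -7.7426] [-1.0144 -1.9926  0.0292] 0.03503346766445138
159.61520242463325 [ 0.0013 -0.0007 -1.    ] [ 0.2725  0.3219  0.0345  0.0011 -1.2824 -0.6286]
```

View pics/R1_sw.png

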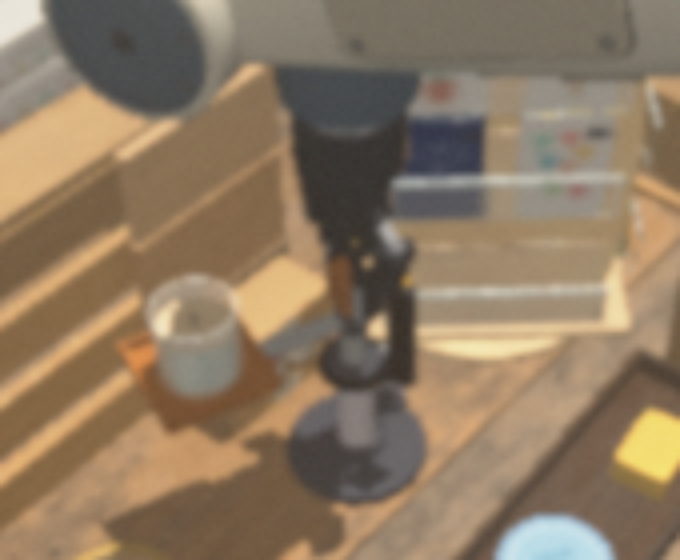

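View pics/R1_top.png

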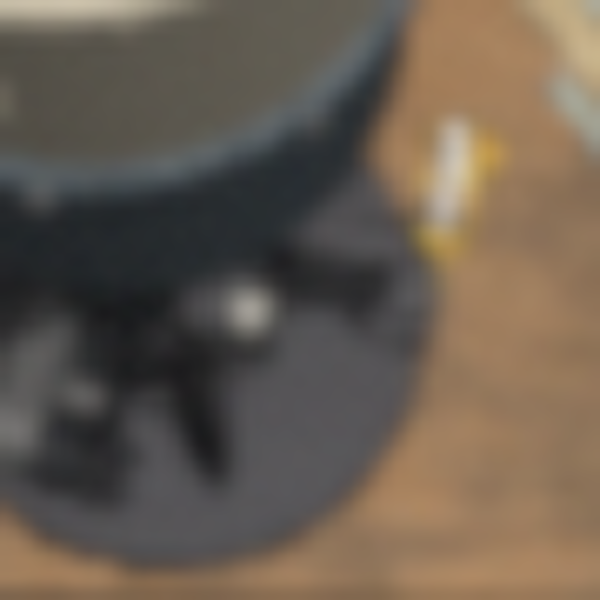

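Emit:
step_arm:
  slide:
    - [0.002, -0.001, -0.001]
    - [0.004, -0.002, -0.002]
    - [0.004, -0.002, -0.002]
    - [0.004, -0.002, -0.002]
    - [0.004, -0.002, -0.002]
    - [0.004, -0.002, -0.002]
    - [0.004, -0.002, -0.002]
    - [0.004, -0.002, -0.002]
    - [0.004, -0.002, -0.002]
    - [0.004, -0.002, -0.002]
  turn:
    - [0, 0, 0.02]
    - [0, 0, 0.08]
    - [0, 0, 0.18]
    - [0, 0, 0.3]
    - [0, 0, 0.43]
    - [0, 0, 0.56]
    - [0, 0, 0.7]
    - [0, 0, 0.82]
    - [0, 0, 0.93]
    - [0, 0, 1.0]

```text
time: 19.85
eef_pos: [0.5716, -0.0013, 0.1661]
tool_rot: [[-0.989, -0.146, 0.001], [-0.146, 0.989, -0.0], [-0.001, -0.0, -1.0]]
contact_force: [6.3, -1.8, -6.7]
gripper_width: 0.0347
```

```bash
python3 look.py R2 3; python3 - <<'E'
from h import *
s=robot.sense();R=s["tool_rot"];print(np.degrees(np.arctan2(R[1,0],R[0,0])),R[:,2],s["qpos"])
E
```

```text
[ 0.5717 -0.0012  0.166 ] 20.15 [ 5.6777 -2.8202 -7.4417] [-0.6444 -1.619   0.0469] 0.0353689387797351
-171.72271878879846 [ 0.0008 -0.0002 -1.    ] [ 0.2716  0.324   0.0362  0.0004 -1.2823 -0.1273]
```

View pics/R2_sw.png

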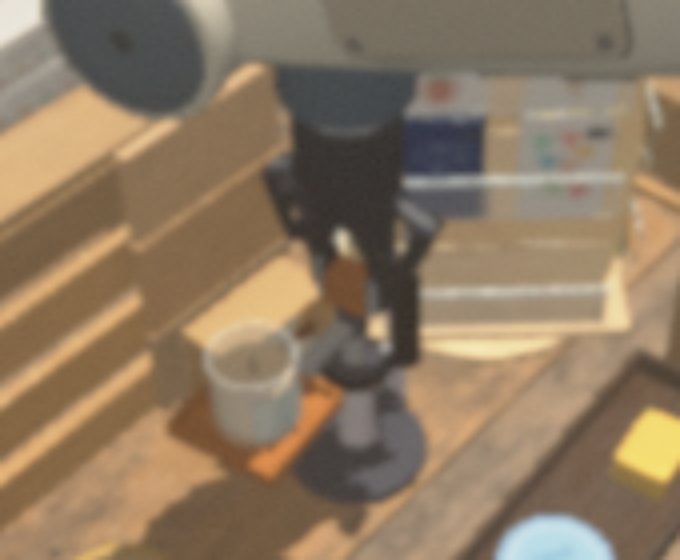

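View pics/R2_top.png

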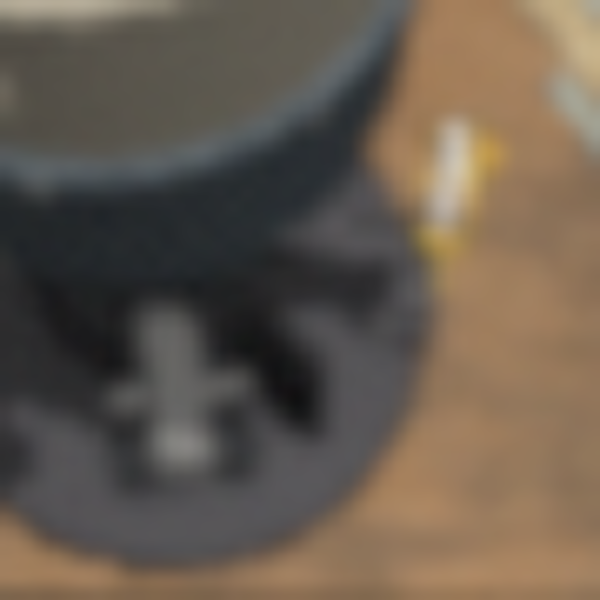

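Emit:
step_arm:
  slide:
    - [0, 0, 0]
    - [0, 0, 0]
    - [0, 0, 0]
    - [0, 0, 0]
    - [0, 0, 0]
  turn:
    - [0, 0, 0.03]
    - [0, 0, 0.1]
    - [0, 0, 0.2]
    - [0, 0, 0.27]
    - [0, 0, 0.3]

```text
time: 20.65
eef_pos: [0.5719, -0.0011, 0.1662]
tool_rot: [[-0.957, -0.291, 0.001], [-0.291, 0.957, 0.0], [-0.001, -0.0, -1.0]]
contact_force: [6.6, -0.1, -5.5]
gripper_width: 0.0352
```

```bash
cat > st.py <<'E'
from h import *
s=robot.sense();R=s["tool_rot"];print(s["time"],s["eef_pos"],"yaw",np.arctan2(R[1,0],R[0,0])%(2*np.pi)-np.radians(130.9),"F",s["contact_force"],"T",s["torque"],"q6",s["qpos"][5],"eff",s["joint_efforts"],s["gripper_width"])
E
python3 st.py
```

```text
20.65 [ 0.5719 -0.0011  0.1662] yaw 1.152333999446621 F [ 6.6127 -0.0682 -5.5386] T [-0.4713 -1.7518 -0.2126] q6 0.02360591226376156 eff [  0.8979 -46.1527  23.3854   5.0312  -1.5677   0.2073] 0.0351676728388832
```

Emit:
step_arm:
  slide:
    - [0, 0, 0]
    - [0, 0, 0]
    - [0, 0, 0]
    - [0, 0, 0]
  turn:
    - [0, 0, 0.05]
    - [0, 0, 0.12]
    - [0, 0, 0.16]
    - [0, 0, 0.16]

```text
time: 21.05
eef_pos: [0.572, -0.0011, 0.1663]
tool_rot: [[-0.931, -0.366, 0.002], [-0.366, 0.931, 0.0], [-0.002, -0.001, -1.0]]
contact_force: [6.4, 0.7, -7.2]
gripper_width: 0.035
```

```bash
python3 st.py; python3 look.py R3 1
```

```text
21.05 [ 0.572  -0.0011  0.1663] yaw 1.2317495166112122 F [ 6.3547  0.7136 -7.1664] T [-0.5007 -1.814  -0.1923] q6 0.1029913291909452 eff [  0.6678 -46.006   23.2929   4.9988  -1.6033   0.3452] 0.03501743119997347
[ 0.572  -0.0011  0.1663] 21.15 [ 6.6173 -0.9766 -7.043 ] [-0.4953 -1.8026 -0.1662] 0.035012052756940124
```

View pics/R3_top.png

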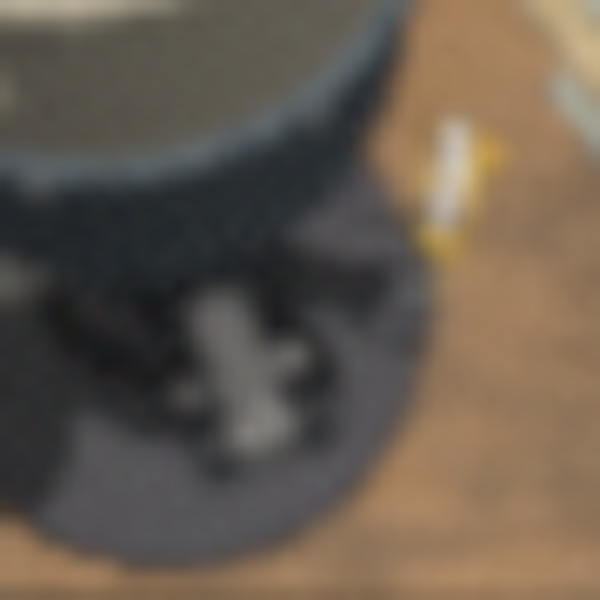

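Emit:
step_arm:
  slide:
    - [0, 0, 0]
    - [0, 0, 0]
    - [0, 0, 0]
  turn:
    - [0, 0, 0.05]
    - [0, 0, 0.1]
    - [0, 0, 0.1]

```text
time: 21.45
eef_pos: [0.5719, -0.0009, 0.1663]
tool_rot: [[-0.912, -0.411, 0.002], [-0.411, 0.912, 0.001], [-0.002, -0.0, -1.0]]
contact_force: [6.2, 0.7, -5.7]
gripper_width: 0.0352
```

```bash
python3 st.py
```

```text
21.45 [ 0.5719 -0.0009  0.1663] yaw 1.2807098922126352 F [ 6.1708  0.6594 -5.6756] T [-0.2893 -1.7396 -0.8315] q6 0.15209349669070613 eff [  0.7399 -45.6591  23.231    5.3877  -1.5525   1.0107] 0.03519281098089586
```

Emit:
step_arm:
  slide:
    - [0, 0, 0]
    - [0, 0, 0]
    - [0, 0, 0]
  turn:
    - [0, 0, 0.05]
    - [0, 0, 0.1]
    - [0, 0, 0.1]

```text
time: 21.75
eef_pos: [0.5717, -0.0004, 0.1663]
tool_rot: [[-0.89, -0.456, 0.001], [-0.456, 0.89, 0.002], [-0.002, 0.001, -1.0]]
contact_force: [3.6, 3.8, -3.7]
gripper_width: 0.035
```

```bash
python3 st.py
```

```text
21.75 [ 0.5717 -0.0004  0.1663] yaw 1.3300964970517666 F [ 3.6081  3.7907 -3.728 ] T [ 1.0002 -1.2255 -1.4374] q6 0.2016589031140955 eff [ -0.3159 -44.2489  22.5333   6.521   -1.4638   1.6508] 0.03504255293869507
```

Emit:
step_arm:
  slide:
    - [0, 0, 0]
    - [0, 0, 0]
  turn:
    - [0, 0, -0.07]
    - [0, 0, -0.07]

```text
time: 21.95
eef_pos: [0.5718, -0.0006, 0.1663]
tool_rot: [[-0.906, -0.424, 0.002], [-0.424, 0.906, 0.001], [-0.002, 0.0, -1.0]]
contact_force: [5.0, 1.6, -4.1]
gripper_width: 0.0352
```

```bash
python3 st.py; python3 look.py R4 4; python3 - <<'E'
from h import *
for n in("top","scene"):
    a=np.clip(np.load(f"{n}_R4.npy"),0,255).astype(np.uint8)
    x0,y0=(185,110) if n=="top" else (185,150)
    cv2.imwrite(f"pics/R4w_{n}.png",cv2.resize(a[y0:y0+90,x0:x0+100,::-1],None,fx=6.5,fy=6.5,interpolation=cv2.INTER_CUBIC))
L=[np.load(f"top_{k}.npy") for k in("L1","L4","L2","R1","R2","R4")]
for r in range(177,184): print(r,*[ (a[r,264:271,0]-a[r,264:271,2]).astype(int) for a in L])
E
```

```text
21.95 [ 0.5718 -0.0006  0.1663] yaw 1.2945640617626868 F [ 5.0195  1.6497 -4.1234] T [ 0.748  -1.435  -0.9146] q6 0.16588530372248425 eff [ -0.2108 -44.5556  22.5683   6.1606  -1.5589   0.6044] 0.035177859425834304
[ 0.5718 -0.0006  0.1663] 22.35 [ 4.9901  1.6692 -3.5319] [ 0.7238 -1.4373 -0.9519] 0.034999362540165876
177 [ 3 23 61 74 69 73 68] [ 3 23 62 74 70 73 69] [ 3 23 61 74 69 73 68] [ 3 24 61 74 69 73 69] [ 3 23 61 74 70 73 68] [ 3 22 61 73 69 73 68]
178 [ 1 13 54 86 95 86 70] [ 0 14 55 86 95 87 69] [ 0 13 52 84 92 86 70] [ 0 13 52 84 92 86 69] [ 0 12 51 83 93 85 69] [ 0 13 52 84 92 86 69]
179 [ 0  4 31 74 91 82 69] [ 0  5 32 73 91 81 69] [-1  3 23 57 78 77 69] [ 0  3 23 57 79 76 69] [ 0  3 24 58 79 77 69] [ 0  3 24 57 78 77 69]
180 [ 0  2 25 69 88 76 69] [ 0  2 25 69 88 75 68] [ 0  0  9 35 60 67 69] [-1  0  8 34 60 68 68] [ 0  0 12 44 69 70 68] [ 0  0  9 37 61 68 68]
181 [-1  2 27 68 85 73 67] [ 0  3 26 68 85 74 67] [-1 -1  4 27 51 64 67] [-1  0  5 27 51 64 66] [ 0  0 10 39 64 67 67] [-1 -1  7 34 59 66 67]
182 [-1  1 21 54 70 68 66] [-2  2 22 54 71 67 66] [-1  0  4 23 49 62 66] [-1  0  4 22 48 62 66] [-1  0  5 31 55 64 65] [-1 -1  6 29 54 63 65]
183 [-1  0 13 37 56 62 64] [-1  1 14 39 56 62 64] [-1  0  6 27 49 60 64] [ 0  0  6 26 49 60 65] [ 0  0  7 29 50 60 65] [-1 -1  6 28 50 61 64]
```

View pics/R4w_scene.png

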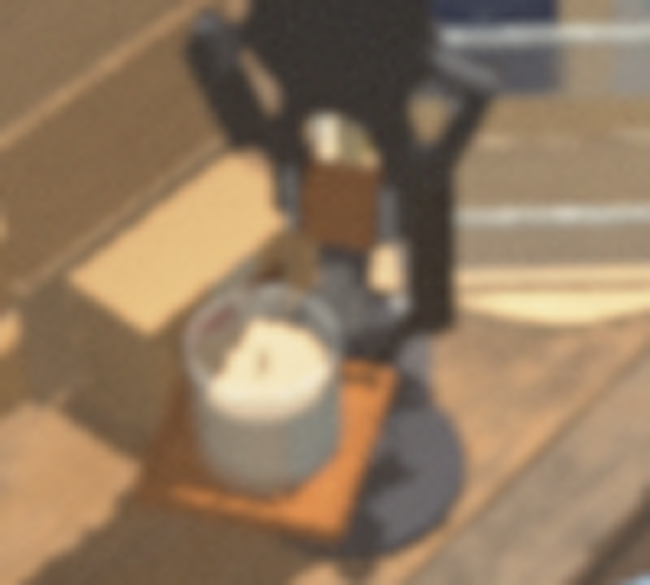

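View pics/R4w_top.png

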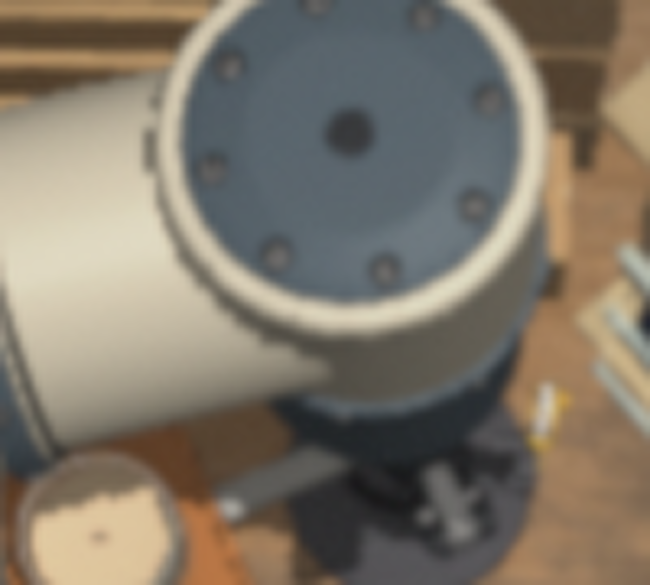

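```bash
python3 - <<'E'
from h import *
A=np.array([.571,-.0008])
P=lambda a,r,z: pix("scene",[A[0]+r*np.cos(np.radians(a)),A[1]+r*np.sin(np.radians(a)),z])[0]
for a,z in[(-162,.13),(-162,.125),(-162,.12),(-162,.115)]: print(a,z,P(a,.027,z),P(a,.05,z))
for a in(-145,-140,-135,-130,-127,-125,-120): print(a,P(a,.027,.115),P(a,.05,.115))
for k in("avg","R4"):
    a=np.load(f"sceneavg.npy" if k=="avg" else "scene_R4.npy").mean(2).astype(int)
    print(k)
    for r in range(194,210): print(r,a[r,242:262])
E
```

```text
-162 0.13 [246.3744 196.1715] [253.7274 198.3085]
-162 0.125 [246.381  197.3541] [253.7095 199.4903]
-162 0.12 [246.3875 198.5288] [253.6917 200.6642]
-162 0.115 [246.394  199.6959] [253.6739 201.8303]
-145 [247.0286 197.782 ] [254.784  198.2628]
-140 [247.0637 197.2056] [254.8277 197.1944]
-135 [247.0295 196.6311] [254.7431 196.132 ]
-130 [246.9264 196.0627] [254.5318 195.0836]
-127 [246.832  195.7263] [254.3454 194.4646]
-125 [246.7556 195.5047] [254.1966 194.057 ]
-120 [246.5186 194.9612] [253.7408 193.0595]
avg
194 [ 86 106 136 148 126  86  63  57  58  56  67 104 147 175 181 182 182 184
 185 187]
195 [ 78  88 116 133 119  85  63  57  60  59  65  99 146 174 185 191 197 202
 206 209]
196 [ 77  92 118 137 125  92  63  57  59  57  65  97 137 167 188 200 207 212
 216 219]
197 [ 83  96 115 132 118  87  64  59  54  59  64  90 127 152 167 181 189 197
 205 212]
198 [ 88 102 111 114 101  74  60  60  58  59  65  90 125 145 150 154 159 164
 175 183]
199 [ 93 104 108  98  83  65  59  59  58  59  65  93 127 145 149 148 150 149
 150 154]
200 [100 106 103  89  73  62  59  57  58  57  65  91 126 
[... 1507 characters left out ...]
139]
202 [ 67  66  65  59  68  82  98 108 114 122 130 137 141 141 139 141 137 137
 139 139]
203 [ 66  63  60  63  76  99 111 121 125 135 143 148 144 142 140 141 139 138
 137 137]
204 [ 64  56  56  67  88 109 120 124 129 138 147 149 144 144 144 144 144 141
 139 135]
205 [ 70  65  68  76  97 112 119 122 128 138 148 150 149 147 147 146 146 143
 140 139]
206 [ 93  92  96  95  96 108 113 120 129 141 149 155 153 153 150 151 149 146
 145 142]
207 [105 114 118 108  91  89 101 111 125 143 155 159 159 156 153 150 151 148
 148 147]
208 [104 118 121 105  86  76  83  97 118 139 153 161 159 158 153 152 152 151
 151 150]
209 [114 122 118  97  77  71  76  86 105 128 147 158 159 158 155 154 153 152
 150 148]
```

Emit:
step_arm:
  slide:
    - [0, 0, 0]
    - [0, 0, 0]
    - [0, 0, 0]
    - [0, 0, 0]
    - [0, 0, 0]
  turn:
    - [0, 0, -0.03]
    - [0, 0, -0.04]
    - [0, 0, -0.04]
    - [0, 0, -0.04]
    - [0, 0, -0.04]

```text
time: 22.85
eef_pos: [0.5718, -0.0007, 0.1663]
tool_rot: [[-0.913, -0.407, 0.002], [-0.407, 0.913, 0.001], [-0.002, 0.0, -1.0]]
contact_force: [5.4, 1.7, -4.7]
gripper_width: 0.0356
```

```bash
python3 st.py; python3 look.py F 4; python3 st.py; python3 - <<'E'
from h import *
L=[np.load(f"top_{k}.npy") for k in("L4","R4","F","L2")]
for r in range(178,184): print(r,*[ (a[r,264:271,0]-a[r,264:271,2]).astype(int) for a in L])
for n in("top","scene"):
    a=np.clip(np.load(f"{n}_F.npy"),0,255).astype(np.uint8)
    cv2.imwrite(f"pics/F_{n}full.png",cv2.resize(a[:,:,::-1],(768,576)))
S=[np.load(f"scene_{k}.npy").mean(2).astype(int) for k in("R4","F")]
for r in range(198,204): print(r,*[a[r,246:256] for a in S])
E
```

```text
22.85 [ 0.5718 -0.0007  0.1663] yaw 1.276046734387279 F [ 5.391   1.7152 -4.6774] T [ 0.605  -1.4992 -0.575 ] q6 0.1472868189642699 eff [ -0.2156 -44.7642  22.5912   5.9713  -1.606    0.6119] 0.03560519708886542
[ 0.5718 -0.0007  0.1663] 23.25 [ 4.9333  1.4652 -4.4006] [ 0.6394 -1.4756 -0.6062] 0.03548001741233423
23.25 [ 0.5718 -0.0007  0.1663] yaw 1.2760413887106257 F [ 4.9333  1.4652 -4.4006] T [ 0.6394 -1.4756 -0.6062] q6 0.14727928652103195 eff [ -0.2176 -44.7643  22.5911   5.9713  -1.6056   0.6123] 0.03548001741233423
178 [ 0 14 55 86 95 87 69] [ 0 13 52 84 92 86 69] [ 0 12 53 82 92 85 70] [ 0 13 52 84 92 86 70]
179 [ 0  5 32 73 91 81 69] [ 0  3 24 57 78 77 69] [ 0  3 23 56 78 77 69] [-1  3 23 57 78 77 69]
180 [ 0  2 25 69 88 75 68] [ 0  0  9 37 61 68 68] [-1  0  9 37 62 67 68] [ 0  0  9 35 60 67 69]
181 [ 0  3 26 68 85 74 67] [-1 -1  7 34 59 66 67] [-1 -1  8 35 60 66 66] [-1 -1  4 27 51 64 67]
182 [-2  2 22 54 71 67 66] [-1 -1  6 29 54 63 65] [-1 -1  5 30 54 63 66] [-1  0  4 23 49 62 66]
183 [-1  1 14 39 56 62 64] [-1 -1  6 28 50 61 64] [-1  0  6 28 50 61 64] [-1  0  6 27 49 60 64]
198 [107  85  64  53  54  54  52  56  77 111] [107  84  65  55  55  52  55  57  78 111]
199 [ 79  67  55  52  55  55  57  62  84 113] [ 81  66  58  55  53  54  56  62  81 114]
200 [ 62  59  58  61  63  64  69  82  99 122] [ 65  55  58  64  59  66  71  82 100 123]
201 [ 62  63  74  83  89  93 101 114 126 134] [ 59  66  75  81  87  94 100 114 126 135]
202 [ 68  82  98 108 114 122 130 137 141 141] [ 68  83  98 105 113 119 130 138 139 141]
203 [ 76  99 111 121 125 135 143 148 144 142] [ 77  97 113 120 127 136 143 146 144 143]
```

View pics/F_scenefull.png

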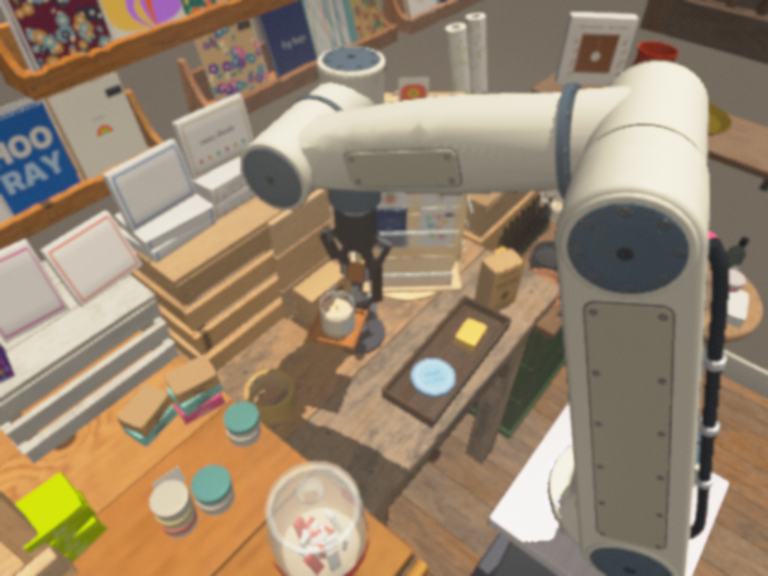

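View pics/F_topfull.png

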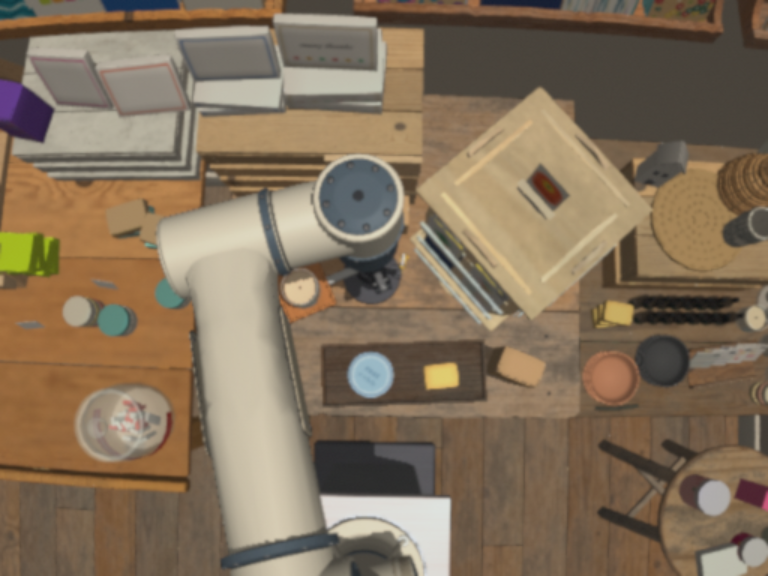

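```bash
python3 -c "
from cell import sign_off
print(sign_off())"
```

```text
the job is handed in; nothing more can be done
None
```

The job is handed in, at about 23 s of the 61 s allowed. The candle is in the dish, and the arm is still holding the knob with the leg raised and the lever swept to what I take to be its closed stop.

- **Candle:** I lowered it into the dish until the force showed light contact (about 5 N), then let go. The last pictures show it upright inside the rim after the turn.
- **Pointer:** I lifted the leg about 26 mm. To find the mark I briefly raised the pointer about 4 mm above it, then came back down. The final height is where the pointer covers the brass clip's tip in the top view, about 146 mm above the table.
    - **Disagreement:** Two-view measurement of the clip gave 148 mm. The scale's known top height suggested 144.5–145.5 mm, so I expect an error of about 1–2 mm.
    - **Not checked at the end:** In the scene view the pointer and clip are hidden by the finger and paddle. The final level rests on the top view and the arm's reading, which stayed at 0.1663 m.
- **Lever:** I turned the knob about 1.25 rad counter-clockwise, where the torque rose sharply from 0.2 to 1.4 N m. I then eased back to about 0.6 N m and the paddle did not move. From the images it swept roughly 0.56 rad, which fits the closed stop, but I could not measure the lever angle exactly.
- **Other things:** The coaster, soap and salts box look unmoved, and the clip did not shift. The tape and gift box are partly hidden in the last pictures; what shows of them is in place.

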